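# Turn the travel cooker and fit its control panel

### The arm

A 7-joint arm with a two-finger parallel gripper is mounted at the origin on the work surface. World frame = base frame: x ahead of the robot, y to its left, z up, the work surface at z = 0. Lengths are in m, angles in rad, forces in N, time in s.
With the tool pointing down it reaches from about 0.425 to 0.925 m from the base axis. Payload 6.8 kg.
Tool frame: the origin (TCP) lies at the very end of the fingers, on their centre line; the grasp point (between the pads) lies 19 mm behind it (r.grip_depth is the distance from the TCP to the grasp point, in m); z points along the fingers, y is the direction in which the jaws open and shut (so a half turn about z gives the same grasp; the last joint's range is limited). The gripper opens to 85 mm and grips with 20 to 120 N. Pads are 22 mm wide; open, the fingers measure 114 mm over their backs; the gripper's body (76 mm by 85 mm) begins 54 mm behind the grasp point. The pads swing forward as they close: fully open they stand 13 mm farther back than shut.
Start: joints at [1.175, 0.477, 0.022, 1.555, -0.011, 1.109, -0.083], TCP at [0.192, -0.647, 0.231] pointing down, gripper open.
Joint ranges: [-2.96, 2.96], [-0.34, 2.1], [-1.41, 1.46], [0.24, 2.44], [-1.37, 4.51], [0.17, 1.92], [-2.96, 2.96]. Speed limits (rad/s): [2.39, 2.39, 3.14, 3.14, 3.14, 3.14, 3.14].

### API

Orientations are given as a rotation vector (axis times angle).
In Python, from bench import r, grab_frame gives the robot as it stands. The module is installed in compiled form; this text tells all that it offers.
- The arm moves only by the tool play_rows, never from a script. Its argument "increments" is a list of rows, each a list of 7 numbers: the shift along the tool's x, y, z in mm, then the turn, a rotation vector about the tool's x, y, z in rad, then the closure in counts, from 0 (fully open) to 255 (shut). In form: [[tx, ty, tz, rx, ry, rz, claw], ...]. A call has 1 to 5 rows; each row shifts and turns the pose as measured when the row begins, along the tool's axes as they then stand; what a row does not reach is not made up. A row lasts 1/10 s, in which the tool goes at most 50 mm and 8.59 degrees, less where a joint would pass 70% of its speed; a pose out of reach is approached as far as the arm can. A call is refused whole if a number of a shift passes 50 or a number of a turn 0.15, either way. A call with a gripper value outside its range is refused whole. The fingers move at their own pace and stop on an object; "force" is the grip in N (left out, the last holds). Time passes only in rows, so rows that do not move let the fingers close. It gives the time, the measured TCP pose, the force and the opening at its end, in the units of the state.
- r.get_obs(): the state, without advancing time (a new reading comes with each control period).
- grab_frame(name): name is "scene" or "side" or "wrist"; returns a dict with "color" (420x560x3 uint8, blue, green, red), "depth" (420x560 float32, m along the optical axis (not along the pixel's ray), 0 where there is no reading), "K" (3x3 intrinsics, pixels), "T" (4x4, takes a point from camera to world coordinates). Camera axes: x right, y up, looking along -z (the intrinsics and any distortion apply to the point x, -y, -z); pixel columns grow to the right and rows downward; lengths in m; the calibration is good to about 2 mm. A picture is of the moment at which its call begins.
- r.hand_in(): hands the job in, once; it reports no verdict.
The state is a dict: "clock": time; "joints": joint angles; "qvel": joint speeds; "tau": joint torques, N m; "tcp_pos": TCP position; "orientation": TCP orientation; "contact_force": force on the tool from outside, world axes, zero at the start; "moment": the same for the moment, N m; "grip_width": finger opening in m.
Only numpy, scipy, OpenCV 4.12 (cv2) and the standard library are available. Lean on these libraries where they do the work, as an engineer would, in place of code of your own. Each camera call takes 0.05 s, during which the arm holds its last target.

### The job

Roll the small round cooker along its rubber mat, without lifting it off the mat, until the empty window in its side faces straight up. Then take the control panel out of the tray by its knob and work it into the tight window until it lies flat and fully home. Let go and leave the cooker lying still on the mat with the panel on top; do not disturb the other things on the bench.

Things in the scene. Friction and masses are not known exactly. Their poses are not given: they have to be found in the camera images.
- cooker: travel rice cooker: round drum, 100 diameter, 190 long, 0.6 to 0.9 kg, on its side on the mat, free to roll; a little rolling resistance keeps it at any turn it is left. Origin: mid-length on its axis, 50 above the mat. z: along the drum to the lid end; x: out through the window (up when the window faces up). Starts with the window 50 to 120 degrees from up, facing the mat's +y side
- window (a point): centre of the flat floor of the cooker's empty window, 29 from the drum's axis; axes as the cooker's. The window is a pocket 81.6 (along z) by 46.6 (along y). Its long side walls (y = +-23.3) end in the drum's round, 13 above the floor, edges chamfered 1.5; at both ends (beyond z = +-40.8) the drum is its full 50 radius all round, so the end walls rise 21 above the floor at mid-width
- panel_mid (a point): middle of the control panel, 20 above its underside. A black block 80 (x) by 45 (y) by 14 tall, with a bar knob on top, about 0.1 kg, lying in the tray knob up, z up. Fits the window either way round, with 0.8 play on each side; fully home, its underside is on the window's floor and this point is 49 from the drum's axis
- panel_knob (a point): middle of the panel's bar knob, 29 above the panel's underside: a straight grey bar 14 thick (along the panel's x), 40 wide (along y), 22 tall, on a round collar 41 across and 4 tall in the middle of the block's face. The place to grip the panel. Axes as the panel's
- mat: dark ribbed rubber mat fixed to the bench under the cooker, 215 by 260, 3 thick. Origin: centre of its underside. Its frame lies on its side: z is level along the 215 side (away from the robot, along the drum), y level along the 260 side, in which the cooker rolls; x points down. The drum starts nearer the +y edge, with room to roll to -y
- tray: shallow grey parts tray fixed to the bench, 200 (x) by 170 (y), rim 22 tall, floor and walls 4 thick, holding the panel. Origin: centre of its underside
- screwdriver: plain hand screwdriver, 190 long, lying on the bench between mat and tray; leave it alone. Origin: near its middle at bench level
- measure: small open plastic measuring cup, 62 across, 58 tall, standing upright near the robot, between mat and tray; leave it alone. Origin: on its axis at bench level
- tape: roll of packing tape, 104 across, 48 tall, lying flat; leave it alone. Origin: on its axis at bench level
- paddle: flat plastic rice paddle, 200 long, lying near the robot; leave it alone. Origin: near its middle at bench level
- vent: black steam valve, 48 across, 36 tall, standing upright; leave it alone. Origin: on its axis at bench level
- glass_lid: round glass pot lid with a knob, 194 across, 42 tall, lying flat; leave it alone. Origin: on its axis at bench level
- screw_bin: small open bin of screws, 100 x 75 x 45 tall; leave it alone. Origin: near its middle at bench level
Things that resemble listed ones, but are neither listed nor needed, are in the scene too. Of the things that look like the cooker, the larger one is meant. Leave any purple look-alike of the part that bears panel_mid alone.

How it is judged:
On the way:
1. the cooker has been rolled until its window faces up within 12 degrees, lying on the mat, the panel not yet in it (angle between cooker's own x axis and vertical below 0.21 rad and linear speed of cooker below 0.02 m/s and distance between panel_mid and cooker above 0.09 m and y of cooker in the frame of mat between -0.13 and 0.13 m and z of cooker in the frame of mat between -0.06 and 0.06 m and height (world z) of cooker between 0.049 and 0.057 m), for 0.3 s.
At the end, for the whole second after the job is handed in: The panel lies flat and fully home in the window (underside within about 2 mm of the window's floor, within 3 mm of centred, within 3.5 degrees of flat and square, either way round), the cooker lies still on the mat with the window and panel facing up within 15 degrees, and everything is let go (x of panel_mid in the frame of cooker between 0.0465 and 0.0508 m and z of panel_mid in the frame of cooker between -0.003 and 0.003 m and y of panel_mid in the frame of cooker between -0.003 and 0.003 m and angle between the z axis of panel_mid and the x axis of cooker, either way round below 0.06 rad and angle between the x axis of panel_mid and the z axis of cooker, either way round below 0.06 rad and y of cooker in the frame of mat between -0.13 and 0.13 m and z of cooker in the frame of mat between -0.06 and 0.06 m and height (world z) of cooker between 0.049 and 0.057 m and angle between cooker's own x axis and vertical below 0.26 rad and linear speed of cooker below 0.02 m/s and angular speed of cooker below 0.2 rad/s); the robot touches nothing.
It fails at once if the cooker is lifted more than 20 mm off the mat (height (world z) of cooker above 0.073 m).
It fails at once if another thing on the bench is pushed more than 30 mm away (distance of any of screwdriver, measure, tape, paddle, vent, glass_lid, screw_bin from where it was at the start of the episode above 0.03 m).
It also fails if it takes over 67 s, if anything falls off the work surface, if the arm or the gripper's body presses on something with over 40 N, if the wrist force passes 120 N, or if a joint passes its speed limit or range.

## Working session

There is one attempt and no reset: what is moved stays moved. The work goes in short steps, Python scripts to look and compute and a tool call to move; the robot and the scene stay as the last step left them, time stands still between calls to the robot, and variables do not carry over. Pictures are saved under pics/ and viewed, and the job is handed in when it is done.

Besides the shell and the picture viewer there is one more tool, called after ">>>" as name([rows], argument=value, ...), one row to a line, values as JSON. play_rows: Moves the arm, as the interface text tells. Its arguments: {"type":"object","properties":{"increments":{"type":"array","items":{"type":"array","items":{"type":"number"}}},"force":{"type":"number"}},"required":["increments"]}

```bash
mkdir -p pics
python3 - <<'E'
from bench import r, grab_frame
import cv2,numpy as np,pickle
print(r.get_obs())
for n in ["scene","side","wrist"]:
    f=grab_frame(n); cv2.imwrite(f"pics/{n}0.png",f["color"]); pickle.dump(f,open(f"{n}0.pkl","wb")); print(n,f["K"],f["T"], (f["depth"]>0).mean())
E
```

```text
{'clock': 0.0, 'joints': array([ 1.17492012,  0.47781803,  0.02236858,  1.55644548, -0.01151667,
        1.1092473 , -0.08308587]), 'qvel': array([-7.63603666e-04, -9.28914672e-04, -5.71124327e-04,  1.51264055e-05,
       -3.78330574e-04, -5.42429442e-04, -1.07314962e-03]), 'tau': array([-8.43257221e-04, -5.96445465e+01,  1.60794664e+00, -2.81196481e+01,
        1.26046519e-02,  9.39540449e-03, -1.49475005e-05]), 'tcp_pos': array([ 0.19139085, -0.64670019,  0.23031674]), 'orientation': array([-3.10739719e+00, -4.50233253e-01,  6.06189939e-04]), 'contact_force': array([ 0.12904801, -0.02367195,  0.16457432]), 'moment': array([ 0.01375285, -0.02227405,  0.03307016]), 'grip_width': 0.08509356688364189}
scene [[544.46609914   0.         283.84770504]
 [  0.         544.46609914 212.02529979]
 [  0.           0.           1.        ]] [[ 0.06942647 -0.75327483  0.65403135  1.38288594]
 [ 0.99751866  0.06009799 -0.03667086 -0.04910308]
 [-0.01168273  0.6549544   0.75557809  1.23653   ]
 [ 0.          0.          0.          1.        ]] 0.9960671768707483
side [[497.61222164   0.         280.35506354]
 [  0.         497.61222164 213.08828901]
 [  0.           0.           1.        ]] [[-0.83942433  0.2735158  -0.4696338  -0.3384588 ]
 [-0.54346792 -0.42732891  0.72251825  1.13615256]
 [-0.00306794  0.8617303   0.50735735  0.8714894 ]
 [ 0.          0.          0.          1.        ]] 0.941875
wrist [[370.82755858   0.         279.46946046]
 [  0.         370.82755858 198.5069695 ]
 [  0.           0.           1.        ]] [[ 0.28466322  0.90767972  0.30835755  0.27136394]
 [-0.95862694  0.26990753  0.0904672  -0.62436963]
 [-0.00111278 -0.32135254  0.94695898  0.37326089]
 [ 0.          0.          0.          1.        ]] 0.9961267006802721
```

View pics/scene0.png

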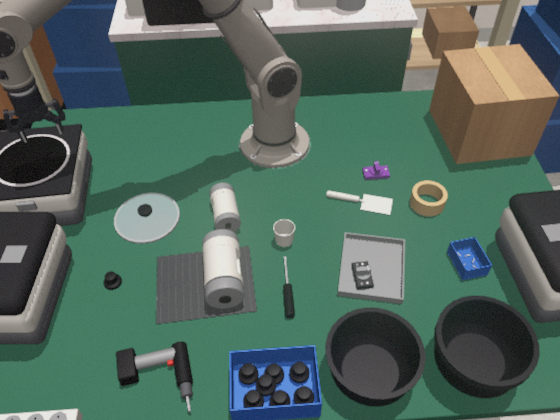

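View pics/side0.png

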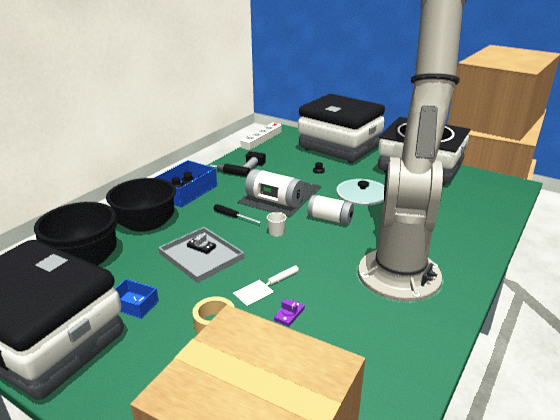

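View pics/wrist0.png

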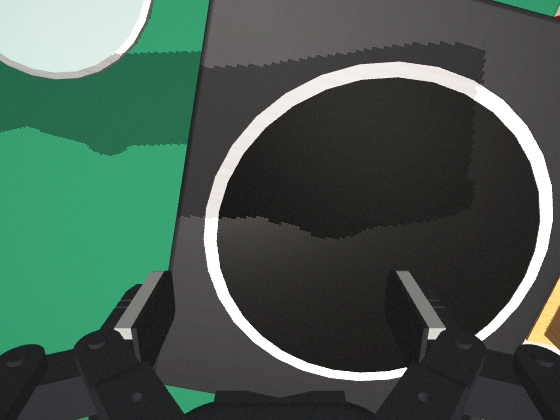

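The scene view (right = +y, down = +x) shows the cooker at about (223,270) on the mat, the panel in the tray at (363,274), and the smaller look-alike at (225,207). The side view shows the window at about (268,188). Next I'll measure them.

```bash
cat > h.py <<'E'
import numpy as np,cv2
from bench import r,grab_frame
def cloud(f):
    d=f["depth"]; K=f["K"]; h,w=d.shape
    u,v=np.meshgrid(np.arange(w),np.arange(h))
    x=(u-K[0,2])/K[0,0]*d; y=(v-K[1,2])/K[1,1]*d
    P=np.stack([x,-y,-d,np.ones_like(d)],-1)@f["T"].T
    return P[...,:3]
E
python3 - <<'E'
from h import *
import pickle
S=pickle.load(open("scene0.pkl","rb")); D=pickle.load(open("side0.pkl","rb"))
P=cloud(S)
for n,(u,v) in dict(tablefree=(250,330),mat=(180,290),drumtop=(223,262),smalldrum=(225,205),tray=(380,285),knob=(363,268),cup=(284,238),sd=(288,290),vent=(112,280),mat_tl=(158,252),mat_tr=(250,250),mat_bl=(160,317),mat_br=(253,312)).items(): print(n,P[v,u].round(4))
print("noise mat",P[270:300,175:195].reshape(-1,3).std(0), P[270:300,175:195,2].mean())
a=P[225:315,150:260].reshape(-1,3)
dr=a[(a[:,2]>0.02)]
print("drum extents",dr.min(0),dr.max(0),len(dr))
# upscale crops
cv2.imwrite("pics/sc_crop.png",cv2.resize(S["color"][180:330,150:420],None,fx=2.9,fy=2.9,interpolation=cv2.INTER_CUBIC))
cv2.imwrite("pics/sd_crop.png",cv2.resize(D["color"][150:280,150:350],None,fx=4,fy=4,interpolation=cv2.INTER_CUBIC))
E
```

```text
tablefree [ 0.698  -0.1022 -0.004 ]
mat [ 0.5703 -0.2847  0.0059]
drumtop [ 0.5561 -0.1612  0.1004]
smalldrum [ 0.3329 -0.1592  0.0699]
tray [0.5968 0.2486 0.0076]
knob [0.5645 0.2044 0.0453]
cup [0.4471 0.0025 0.0453]
sd [0.603  0.0019 0.0223]
vent [ 0.5393 -0.4632  0.028 ]
mat_tl [ 0.4325 -0.3557 -0.0017]
mat_tr [ 0.446  -0.0948 -0.0015]
mat_bl [ 0.6455 -0.3328  0.0007]
mat_br [ 0.6477 -0.0928 -0.0017]
noise mat [0.06499972 0.02228796 0.08715314] 0.00767561451121679
drum extents [ 0.37445414 -0.22237911  0.02009794] [ 1.38288594 -0.04910308  1.23653   ] 2867
```

View pics/sc_crop.png

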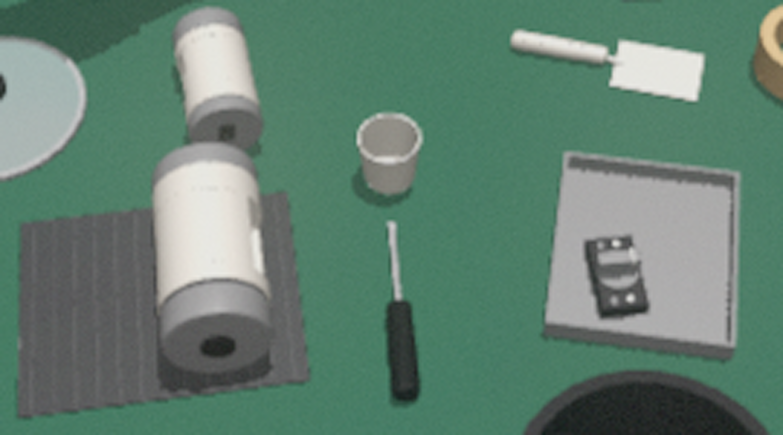

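View pics/sd_crop.png

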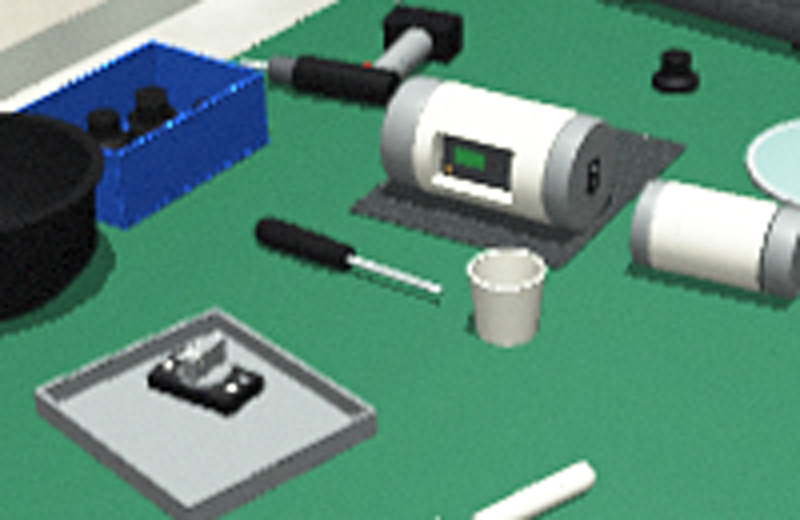

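```bash
cat > fit.py <<'E'
from h import *
from scipy.optimize import least_squares
def drumpts(f,x0=.43,x1=.67,y0=-.25,y1=-.05):
    P=cloud(f); m=(f["depth"]>0)&(P[...,0]>x0)&(P[...,0]<x1)&(P[...,1]>y0)&(P[...,1]<y1)&(P[...,2]>.015)&(P[...,2]<.12)
    return P[m],m
def fit(p,R=.05):
    # axis: y=a+b(x-.54), z=.053 fixed
    def res(q):
        a,b,c=q; n=np.array([1,b,0])/np.hypot(1,b); d=p-np.array([.54,a,c])
        return np.linalg.norm(d-np.outer(d@n,n),axis=1)-R
    s=least_squares(res,[-.16,0,.053],loss="soft_l1",f_scale=.002); return s.x,res(s.x)
E
python3 - <<'E'
from fit import *
import pickle
S=pickle.load(open("scene0.pkl","rb")); D=pickle.load(open("side0.pkl","rb"))
for n,f in (("scene",S),("side",D)):
    p,m=drumpts(f)
    q,rs=fit(p); 
    nn=np.array([1,q[1],0])/np.hypot(1,q[1]); t=(p-[.54,q[0],q[2]])@nn
    g=abs(rs)<.006
    print(n,q.round(4),len(p),np.median(abs(rs)),"t range",np.percentile(t[g],[0,1,99,100]).round(4), p[:,0].min(),p[:,0].max())
    # pocket points: inside the cylinder
    b=rs<-.007
    pp=p[b]
    if len(pp)>20:
        lat=np.array([-q[1],1,0])/np.hypot(1,q[1])
        Y=(pp-[.54,q[0],q[2]])@lat; Z=pp[:,2]-q[2]; T=t[b]
        ok=abs(T)<.06; ang=np.degrees(np.arctan2(Y,Z))
        print(len(pp),"T",np.percentile(T[ok],[2,50,98]).round(4),"ang med",np.median(ang[ok]))
        # fit line Y cos + Z sin = 0.029 
        best=least_squares(lambda a:(Y[ok]*np.sin(a)+Z[ok]*np.cos(a))-.029,[1.3],loss="soft_l1",f_scale=.002).x
        A=np.c_[Y[ok],Z[ok]]; A=A-A.mean(0); w=np.linalg.svd(A)[2][1]
        print("angle fit",np.degrees(best),"normal svd",np.degrees(np.arctan2(*w)))
# mat corners by gray mask in scene
P=cloud(S); c=S["color"].astype(int)
grey=((c.max(-1)-c.min(-1))<18)&(c.mean(-1)<110); grey[:240]=0; grey[325:]=0; grey[:,:150]=0; grey[:,262:]=0
k=cv2.findContours(grey.astype(np.uint8),0,1)[0]; k=max(k,key=cv2.contourArea); h=cv2.convexHull(k)
print(cv2.approxPolyDP(h,5,True)[:,0])
E
```

```text
scene [-0.169   0.0738  0.0509] 2754 0.001770293950790404 t range [-0.0945 -0.0897  0.0962  0.0989] 0.44577061790165096 0.6441397056224639
485 T [-0.0416 -0.0389 -0.0058] ang med 103.0818875108494
angle fit [61.45164666] normal svd -87.96572994260765
side [-0.1716  0.0628  0.0506] 1546 0.003311774359690583 t range [-0.1018 -0.0998  0.088   0.0921] 0.4352556428535079 0.6290045406189542
400 T [-0.032   0.004   0.0388] ang med 89.07413870732015
angle fit [80.43279461] normal svd -95.14190808022765
[[248 246]
 [256 310]
 [156 322]
 [158 257]]
```

```bash
cat >> h.py <<'E'
from scipy.spatial.transform import Rotation as Rn
def ray(f,u,v,z):
    K=f["K"];T=f["T"]; d=T[:3,:3]@np.array([(u-K[0,2])/K[0,0],-(v-K[1,2])/K[1,1],-1]); o=T[:3,3]
    return o+d*(z-o[2])/d[2]
def proj(f,p):
    T=f["T"];K=f["K"]; c=T[:3,:3].T@(np.asarray(p)-T[:3,3]); return np.array([K[0,0]*c[0]/-c[2]+K[0,2], K[1,1]*(-c[1])/-c[2]+K[1,2]])
def plan(target,yaw_y,n,tilt=True):
    """rows to bring TCP to target, tool z down, tool y azimuth yaw_y (rad)"""
    o=r.get_obs(); R=Rn.from_rotvec(o["orientation"]); p=o["tcp_pos"].copy()
    y=np.array([np.cos(yaw_y),np.sin(yaw_y),0]); z=np.array([0,0,-1.]); x=np.cross(y,z)
    G=Rn.from_matrix(np.c_[x,y,z]); w=(R.inv()*G).as_rotvec(); rows=[]
    for i in range(n):
        d=R.inv().apply((target-p)/(n-i))*1000; rows.append(np.r_[d,w/n]); p=p+R.apply(d/1000); R=R*Rn.from_rotvec(w/n)
    print("pos",o["tcp_pos"].round(4),"yawY",np.arctan2(*R.as_matrix()[1::-1,1]).round(3),"w",w.round(3))
    for q in rows: print([*q[:3].round(0).astype(int),*q[3:].round(3)])
E
python3 - <<'E'
from h import *
import pickle
S=pickle.load(open("scene0.pkl","rb"))
for u,v in [(248,246),(256,310),(156,318),(158,251)]: print(ray(S,u,v,.003).round(4))
o=r.get_obs(); print(Rn.from_rotvec(o["orientation"]).as_matrix().round(3))
plan(np.array([.40,-.47,.25]),-.6,5)
plan(np.array([.60,-.06,.25]),.068,20)
E
```

```text
[ 0.4347 -0.0999  0.003 ]
[ 0.6451 -0.0847  0.003 ]
[ 0.649  -0.3423  0.003 ]
[ 0.4325 -0.3548  0.003 ]
[[ 0.959  0.284 -0.   ]
 [ 0.284 -0.959  0.001]
 [-0.    -0.001 -1.   ]]
pos [ 0.1914 -0.6468  0.2306] yawY -0.6 w [-0.001 -0.    -0.683]
[np.int64(50), np.int64(-22), np.int64(-4), np.float64(-0.0), np.float64(-0.0), np.float64(-0.137)]
[np.int64(53), np.int64(-15), np.int64(-4), np.float64(-0.0), np.float64(-0.0), np.float64(-0.137)]
[np.int64(54), np.int64(-8), np.int64(-4), np.float64(-0.0), np.float64(-0.0), np.float64(-0.137)]
[np.int64(55), np.int64(0), np.int64(-4), np.float64(-0.0), np.float64(-0.0), np.float64(-0.137)]
[np.int64(54), np.int64(7), np.int64(-4), np.float64(-0.0), np.float64(-0.0), np.float64(-0.137)]
pos [ 0.1914 -0.6468  0.2306] yawY 0.068 w [-1.000e-03 -1.000e-03 -1.351e+00]
[np.int64(28), np.int64(-22), np.int64(-1), np.float64(-0.0), np.float64(-0.0), np.float64(-0.068)]
[np.int64(29), np.int64(-20), np.int64(-1), np.float64(-0.0), np.float64(-0.0), np.float64(-0.068)]
[np.int64(31), np.int64(-18), np.int64(-1), np.float64(-0.0), np.float64(-0.0), np.fl
[... 997 characters left out ...]
-0.068)]
[np.int64(35), np.int64(7), np.int64(-1), np.float64(-0.0), np.float64(-0.0), np.float64(-0.068)]
[np.int64(34), np.int64(10), np.int64(-1), np.float64(-0.0), np.float64(-0.0), np.float64(-0.068)]
[np.int64(34), np.int64(12), np.int64(-1), np.float64(-0.0), np.float64(-0.0), np.float64(-0.068)]
[np.int64(33), np.int64(14), np.int64(-1), np.float64(-0.0), np.float64(-0.0), np.float64(-0.068)]
[np.int64(32), np.int64(16), np.int64(-1), np.float64(-0.0), np.float64(-0.0), np.float64(-0.068)]
[np.int64(31), np.int64(18), np.int64(-1), np.float64(-0.0), np.float64(-0.0), np.float64(-0.068)]
[np.int64(29), np.int64(20), np.int64(-1), np.float64(-0.0), np.float64(-0.0), np.float64(-0.068)]
```

>>> play_rows([
  [28,-22,-1,0,0,-0.068,255],
  [29,-20,-1,0,0,-0.068,255],
  [31,-18,-1,0,0,-0.068,255],
  [32,-16,-1,0,0,-0.068,255],
  [33,-14,-1,0,0,-0.068,255],
])

```text
clock: 0.65
tcp_pos: [0.2909, -0.5, 0.2329]
orientation: [-2.984, -0.971, 0.007]
contact_force: [1.5, -0.5, 0.4]
grip_width: 0.0122
```

>>> play_rows([
  [34,-12,-1,0,0,-0.068,255],
  [34,-10,-1,0,0,-0.068,255],
  [35,-7,-1,0,0,-0.068,255],
  [35,-5,-1,0,0,-0.068,255],
  [36,-2,-1,0,0,-0.068,255],
])

```text
clock: 1.15
tcp_pos: [0.3937, -0.3451, 0.237]
orientation: [-2.765, -1.48, 0.008]
contact_force: [0.2, 0.3, 0.6]
grip_width: -0.0002
```

>>> play_rows([
  [36,0,-1,0,0,-0.068,255],
  [36,2,-1,0,0,-0.068,255],
  [35,5,-1,0,0,-0.068,255],
  [35,7,-1,0,0,-0.068,255],
  [34,10,-1,0,0,-0.068,255],
])

```text
clock: 1.65
tcp_pos: [0.4941, -0.1891, 0.2414]
orientation: [-2.46, -1.943, 0.008]
contact_force: [0.7, -0.3, 0.5]
grip_width: -0.0002
```

Run:
```python
from h import *
plan(np.array([.604,-.07,.2]),.068,10)
f=grab_frame("wrist"); cv2.imwrite("pics/w1.png",f["color"])
```

```text
pos [ 0.4941 -0.1891  0.2414] yawY 0.068 w [-0.008 -0.001 -0.302]
[np.int64(14), np.int64(8), np.int64(4), np.float64(-0.001), np.float64(-0.0), np.float64(-0.03)]
[np.int64(14), np.int64(8), np.int64(4), np.float64(-0.001), np.float64(-0.0), np.float64(-0.03)]
[np.int64(14), np.int64(9), np.int64(4), np.float64(-0.001), np.float64(-0.0), np.float64(-0.03)]
[np.int64(13), np.int64(9), np.int64(4), np.float64(-0.001), np.float64(-0.0), np.float64(-0.03)]
[np.int64(13), np.int64(10), np.int64(4), np.float64(-0.001), np.float64(-0.0), np.float64(-0.03)]
[np.int64(13), np.int64(10), np.int64(4), np.float64(-0.001), np.float64(-0.0), np.float64(-0.03)]
[np.int64(12), np.int64(10), np.int64(4), np.float64(-0.001), np.float64(-0.0), np.float64(-0.03)]
[np.int64(12), np.int64(11), np.int64(4), np.float64(-0.001), np.float64(-0.0), np.float64(-0.03)]
[np.int64(12), np.int64(11), np.int64(4), np.float64(-0.001), np.float64(-0.0), np.float64(-0.03)]
[np.int64(11), np.int64(11), np.int64(4), np.float64(-0.001), np.float64(-0.0), np.float64(-0.03)]
```

View pics/w1.png

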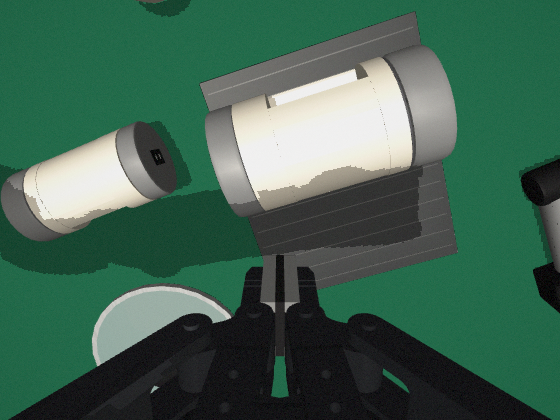

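>>> play_rows([
  [28,16,8,0,0,-0.06,255],
  [28,18,8,0,0,-0.06,255],
  [26,19,8,0,0,-0.06,255],
  [24,21,8,0,0,-0.06,255],
  [24,22,8,0,0,-0.06,255],
])

```text
clock: 2.2
tcp_pos: [0.6087, -0.0611, 0.201]
orientation: [-2.124, -2.308, 0.002]
contact_force: [0.3, 0.2, -0.5]
grip_width: -0.0
```

Run:
```python
from h import *
plan(np.array([.604,-.07,.046]),.068,5)
```

```text
pos [ 0.6087 -0.0611  0.201 ] yawY 0.068 w [-0.004 -0.003  0.015]
[np.int64(-2), np.int64(-1), np.int64(31), np.float64(-0.001), np.float64(-0.001), np.float64(0.003)]
[np.int64(-2), np.int64(-1), np.int64(31), np.float64(-0.001), np.float64(-0.001), np.float64(0.003)]
[np.int64(-2), np.int64(-1), np.int64(31), np.float64(-0.001), np.float64(-0.001), np.float64(0.003)]
[np.int64(-2), np.int64(-1), np.int64(31), np.float64(-0.001), np.float64(-0.001), np.float64(0.003)]
[np.int64(-2), np.int64(-1), np.int64(31), np.float64(-0.001), np.float64(-0.001), np.float64(0.003)]
```

>>> play_rows([
  [0,-1,31,0,0,0.003,255],
  [0,-1,31,0,0,0.003,255],
  [-2,-1,31,0,0,0.003,255],
  [-4,-1,31,0,0,0.003,255],
  [-4,-1,28,0,0,0.003,255],
])

```text
clock: 2.7
tcp_pos: [0.6099, -0.0636, 0.0462]
orientation: [-2.132, -2.305, -0.012]
contact_force: [1.0, -0.0, -1.2]
grip_width: 0.0003
```

>>> play_rows([
  [-10,0,0,0,0,0,255],
  [-10,0,0,0,0,0,255],
  [-5,0,0,0,0,0,255],
  [-5,0,0,0,0,0,255],
  [-5,0,0,0,0,0,255],
])

```text
clock: 3.2
tcp_pos: [0.6119, -0.1026, 0.0461]
orientation: [-2.133, -2.302, -0.008]
contact_force: [-0.3, 2.5, -0.1]
grip_width: 0.0001
```

```bash
cat > see.py <<'E'
import sys
from fit import *
import pickle
n=sys.argv[1]
for nm in ["scene","side"]:
    f=grab_frame(nm); pickle.dump(f,open(f"{nm}{n}.pkl","wb"))
    p,m=drumpts(f,.44,.64,-.33,-.02); p=p[np.abs(p[:,0]-.54)<.09] if 1 else p
    q,rs=fit(p); g=abs(rs)<.01; q,_=fit(p[g]) ; print(nm,q.round(4))
    u0,v0=(150,200) if nm=="scene" else (230,150)
    cv2.imwrite(f"pics/{nm}{n}.png",cv2.resize(f["color"][v0:v0+130,u0:u0+130],None,fx=4,fy=4,interpolation=cv2.INTER_CUBIC))
o=r.get_obs(); print(o["tcp_pos"].round(4),o["contact_force"].round(2),o["clock"])
E
python3 see.py 1
```

```text
scene [-0.1689  0.0657  0.051 ]
side [-0.1727  0.0606  0.0502]
[ 0.6118 -0.1031  0.0459] [ 0.41  0.16 -0.98] 3.3
```

View pics/side1.png

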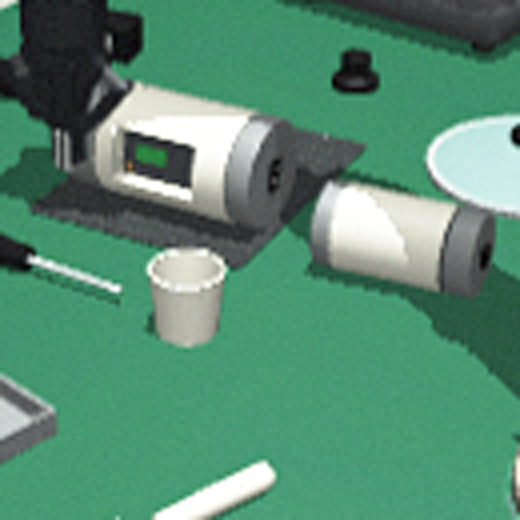

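View pics/scene1.png

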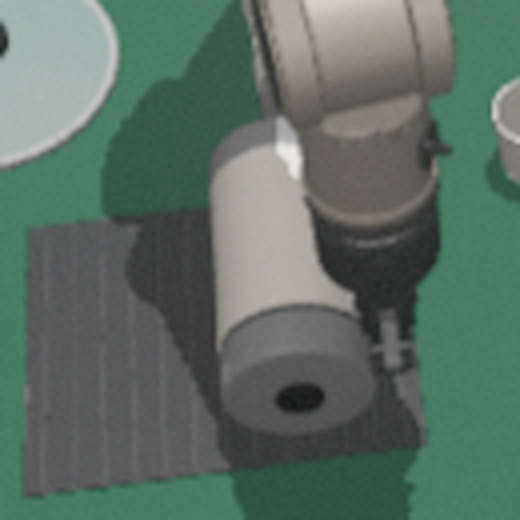

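The fingers are against the grey lid rim and clear of the window, so I'll push slowly.

>>> play_rows([
  [-5,-0.5,0,0,0,0,255],
  [-5,-0.5,0,0,0,0,255],
  [-5,-0.5,0,0,0,0,255],
  [-5,-0.5,0,0,0,0,255],
  [-5,-0.5,0,0,0,0,255],
])

```text
clock: 3.8
tcp_pos: [0.6119, -0.1283, 0.0469]
orientation: [-2.132, -2.305, -0.01]
contact_force: [0.1, 0.5, -0.1]
grip_width: 0.0
```

>>> play_rows([
  [-5,-0.5,0,0,0,0,255],
  [-5,-0.5,0,0,0,0,255],
  [-5,-0.5,0,0,0,0,255],
  [-2,0,0,0,0,0,255],
  [0,0,0,0,0,0,255],
])

```text
clock: 4.3
tcp_pos: [0.6113, -0.1487, 0.0464]
orientation: [-2.134, -2.303, -0.009]
contact_force: [0.3, -0.2, 0.7]
grip_width: -0.0002
```

```bash
python3 see.py 2
```

```text
scene [-0.2213  0.0636  0.051 ]
side [-0.1733 -0.2076  0.105 ]
[ 0.6112 -0.1481  0.0464] [-0.86 -0.19 -0.81] 4.4
```

View pics/side2.png

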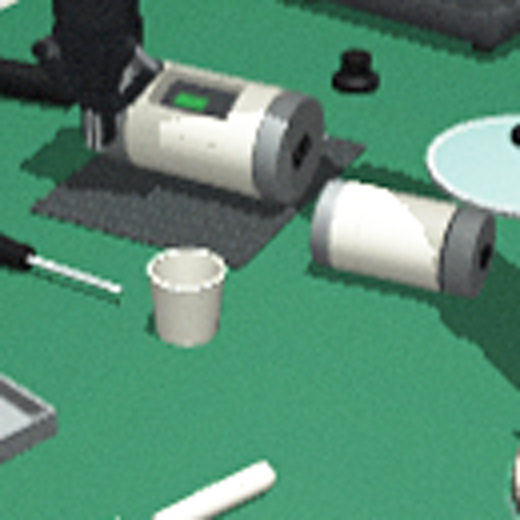

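>>> play_rows([
  [15,0,0,0,0,0,255],
  [25,0,-30,0,0,0,255],
  [30,-20,-50,0,0,0,255],
  [30,-30,-50,0,0,0,255],
  [0,-30,-30,0,0,0,255],
])

```text
clock: 4.9
tcp_pos: [0.5334, -0.0574, 0.1862]
orientation: [-2.122, -2.302, -0.007]
contact_force: [0.2, -0.6, 0.6]
grip_width: 0.0
```

```bash
cat > win.py <<'E'
import sys
from fit import *
import pickle
n=sys.argv[1]; yc=float(sys.argv[2])
for nm in ["scene","side","wrist"]:
    f=grab_frame(nm); pickle.dump(f,open(f"{nm}{n}.pkl","wb")); cv2.imwrite(f"pics/{nm}{n}.png",f["color"])
    p,m=drumpts(f,.44,.64,yc-.065,yc+.065)
    if len(p)<300: print(nm,len(p)); continue
    q,rs=fit(p); g=rs>-.005; q,_=fit(p[g]); nn=np.array([1,q[1],0])/np.hypot(1,q[1]); lat=np.array([-nn[1],nn[0],0])
    c=np.array([.54,q[0],q[2]]); t=(p-c)@nn; Y=(p-c)@lat; Z=p[:,2]-q[2]; rr=np.hypot(Y,Z)
    b=(rr<.043)&(rr>.02)&(abs(t)<.06)
    print(nm,q.round(4),len(p),"pocket",b.sum(),"cap t",np.percentile(t,[1,99]).round(4))
    if b.sum()>30:
        a=least_squares(lambda a:(Y[b]*np.sin(a)+Z[b]*np.cos(a))-.029,[.4],loss="soft_l1",f_scale=.0015).x[0]
        s=Y[b]*np.cos(a)-Z[b]*np.sin(a); h=Y[b]*np.sin(a)+Z[b]*np.cos(a); fl=abs(h-.029)<.004
        A=np.c_[Y[b],Z[b]][fl]; A=A-A.mean(0); w=np.linalg.svd(A)[2][1]; w*=np.sign(w[1])
        print("  angle deg",np.degrees(a).round(2),"svd",np.degrees(np.arctan2(*w)).round(2),"T",np.percentile(t[b][fl],[1,3,50,97,99]).round(4),"S",np.percentile(s[fl],[1,50,99]).round(4),fl.sum())
E
python3 win.py 3 -.221
```

```text
scene [-0.2379  0.0632  0.051 ] 2446 pocket 439 cap t [-0.0851  0.1012]
  angle deg 4.55 svd 4.11 T [-0.0374 -0.0361 -0.0014  0.0306  0.0329] S [-0.0234 -0.0009  0.0224] 346
side [-0.1931  0.2936  0.0861] 1453 pocket 267 cap t [-0.1119  0.0853]
  angle deg 213.94 svd 34.35 T [-0.0454 -0.0391  0.01    0.0588  0.0598] S [-0.0331 -0.0169  0.0317] 57
wrist [-0.1673  0.0675  0.0763] 1168 pocket 344 cap t [-0.0929  0.0921]
  angle deg -108.24 svd 72.1 T [-0.0595 -0.0586  0.0003  0.0569  0.0584] S [-0.0264  0.0166  0.0274] 317
```

View pics/wrist3.png

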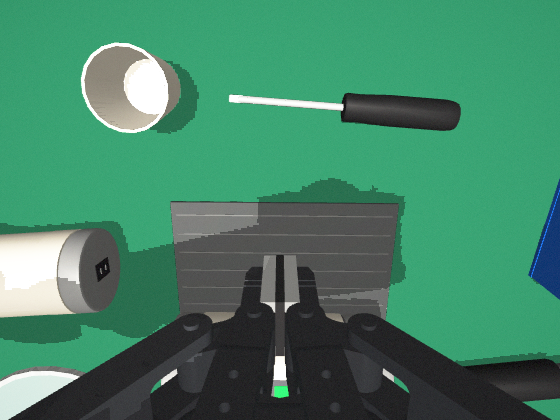

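View pics/scene3.png

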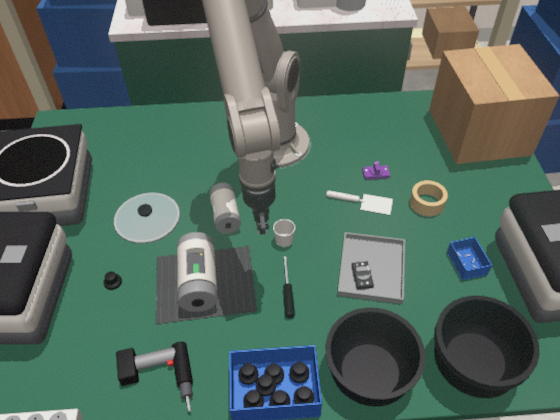

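>>> play_rows([
  [20,0,-10,0,0,0,0],
  [20,0,0,0,0,0,0],
  [20,0,0,0,0,0,0],
])

```text
clock: 5.35
tcp_pos: [0.5284, -0.0025, 0.1947]
orientation: [-2.136, -2.292, -0.001]
contact_force: [0.1, 0.2, 0.0]
grip_width: 0.0433
```

```bash
python3 win.py 4 -.24; python3 win.py 5 -.24
cat > pan.py <<'E'
from h import *
import pickle,sys
f=pickle.load(open(sys.argv[1],"rb")); c=f["color"]; zt=.018
E
```

```text
scene [-0.2388  0.0628  0.0508] 2438 pocket 427 cap t [-0.0854  0.1012]
  angle deg 3.14 svd 3.35 T [-0.0376 -0.0368 -0.0022  0.0321  0.0329] S [-0.0223 -0.0008  0.0222] 347
side [-0.1947  0.3248  0.0874] 1454 pocket 273 cap t [-0.1134  0.085 ]
  angle deg 211.13 svd 33.58 T [-0.0525 -0.0343  0.0186  0.0583  0.0587] S [-0.0328 -0.0132  0.0327] 72
wrist [-0.1422  0.0656  0.0523] 5519 pocket 0 cap t [-0.0799  0.0793]
scene [-0.2387  0.0629  0.0509] 2455 pocket 423 cap t [-0.0841  0.1012]
  angle deg 1.72 svd 1.57 T [-0.0375 -0.0351 -0.0029  0.0308  0.0336] S [-0.0216 -0.0001  0.0231] 336
side [-0.1938  0.2973  0.0867] 1428 pocket 268 cap t [-0.1123  0.0846]
  angle deg 213.78 svd 35.17 T [-0.0442 -0.0403  0.0212  0.0574  0.0592] S [-0.0312 -0.0171  0.0329] 64
wrist [-0.1429  0.0664  0.0623] 8058 pocket 0 cap t [-0.0928  0.0897]
```

Run:
```python
from h import *
import pickle
S=pickle.load(open("scene0.pkl","rb"))
Q=[ray(S,150+a/2.9,180+b/2.9,.018) for a,b in [(588,245),(602,315),(632,237),(645,308)]]
for q in Q: print(q.round(4))
for a,b in((0,1),(2,3)): d=Q[b]-Q[a]; print(np.arctan2(d[1],d[0]))
plan(np.array([.565,.205,.2]),.14,5)
```

```text
[0.5321 0.1844 0.018 ]
[0.61   0.1852 0.018 ]
[0.5261 0.2271 0.018 ]
[0.6056 0.2254 0.018 ]
0.010991046039712894
-0.021497742880325257
pos [ 0.5285 -0.0042  0.1949] yawY 0.14 w [-0.005 -0.006 -0.07 ]
[np.int64(41), np.int64(10), np.int64(-1), np.float64(-0.001), np.float64(-0.001), np.float64(-0.014)]
[np.int64(41), np.int64(11), np.int64(-1), np.float64(-0.001), np.float64(-0.001), np.float64(-0.014)]
[np.int64(41), np.int64(11), np.int64(-1), np.float64(-0.001), np.float64(-0.001), np.float64(-0.014)]
[np.int64(41), np.int64(12), np.int64(-1), np.float64(-0.001), np.float64(-0.001), np.float64(-0.014)]
[np.int64(41), np.int64(13), np.int64(-1), np.float64(-0.001), np.float64(-0.001), np.float64(-0.014)]
```

>>> play_rows([
  [41,7,-1,0,0,0.014,0],
  [41,7,-1,0,0,0.014,0],
  [41,7,-1,0,0,0.014,0],
  [41,7,-1,0,0,0.014,0],
  [43,8,-1,0,0,0.014,0],
])

```text
clock: 6.15
tcp_pos: [0.5613, 0.1939, 0.1971]
orientation: [-2.25, -2.186, 0.012]
contact_force: [1.2, 0.0, 1.1]
grip_width: 0.0851
```

```bash
python3 win.py 6 -.24 | head -2; python3 -c "
from h import *
o=r.get_obs();print(o['tcp_pos'],Rn.from_rotvec(o['orientation']).as_matrix())"
```

```text
scene [-0.2387  0.0601  0.0509] 2430 pocket 433 cap t [-0.0847  0.1009]
  angle deg 3.85 svd 4.0 T [-0.0374 -0.036  -0.0031  0.0311  0.0325] S [-0.0227 -0.0012  0.0217] 345
[0.56061289 0.1972499  0.19727904] [[ 2.10327861e-02  9.99738328e-01 -8.99425152e-03]
 [ 9.99778597e-01 -2.10263984e-02  8.04178300e-04]
 [ 6.14851153e-04 -9.00917428e-03 -9.99959228e-01]]
```

View pics/wrist6.png

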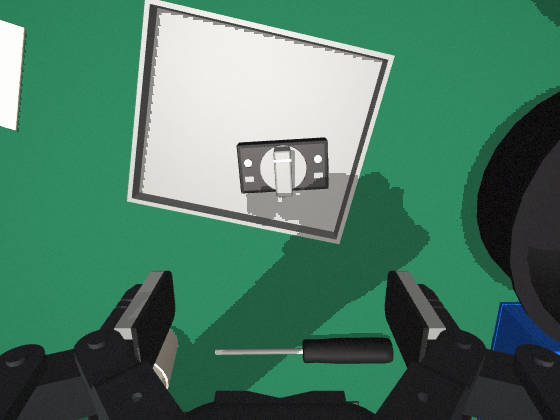

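Run:
```python
import pickle,cv2
f=pickle.load(open("wrist6.pkl","rb"))
cv2.imwrite("pics/c6.png",cv2.resize(f["color"][120:215,220:345],None,fx=6,fy=6,interpolation=cv2.INTER_CUBIC))
```

```text
(no output)
```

View pics/c6.png

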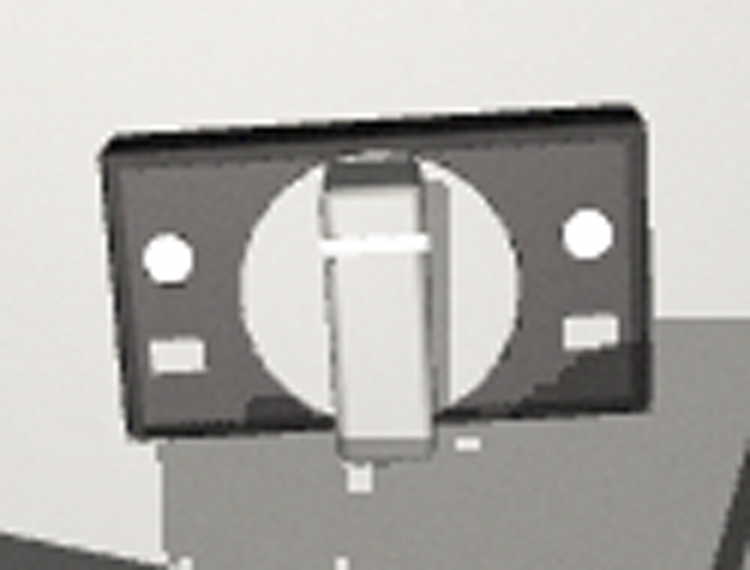

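Run:
```python
from h import *
import pickle
f=pickle.load(open("wrist6.pkl","rb"))
g=lambda a,b,z: ray(f,220+a/6-.4,120+b/6-.4,z)
K=[g(*q,.044) for q in [(326,190),(424,184),(434,440),(340,442)]]
for k in K: print(k.round(4))
c=np.mean(K,0); print("centre",c.round(4)); d=(K[0]+K[1]-K[2]-K[3])/2; print("len",np.linalg.norm(d),"w",np.linalg.norm(K[0]-K[1]),"yaw",np.arctan2(d[1],d[0])-np.pi/2)
e=g(648,408,.018)-g(130,437,.018); print(e,np.arctan2(e[1],e[0]))
e=g(640,134,.018)-g(105,165,.018); print(e,np.arctan2(e[1],e[0]))
e=g(587,233,.018)-g(168,259,.018); print("dots",e,np.arctan2(e[1],e[0]), (g(587,233,.018)+g(168,259,.018))/2)
plan(np.array([c[0],c[1],.10]),0,5)
```

```text
[0.5559 0.2231 0.044 ]
[0.5691 0.2237 0.044 ]
[0.5702 0.1875 0.044 ]
[0.557  0.1874 0.044 ]
centre [0.5631 0.2054 0.044 ]
len 0.036010411682627995 w 0.013246873437894387 yaw 0.0312089195744929
[0.07873238 0.00341235 0.        ] 0.043314024143514845
[0.07814359 0.00327712 0.        ] 0.04191258086475423
dots [0.06206133 0.00293605 0.        ] 0.04727354446261084 [0.56252669 0.20944258 0.018     ]
pos [0.5606 0.1972 0.1973] yawY -0.0 w [-0.009 -0.001 -0.021]
[np.int64(2), np.int64(1), np.int64(19), np.float64(-0.002), np.float64(-0.0), np.float64(-0.004)]
[np.int64(2), np.int64(1), np.int64(19), np.float64(-0.002), np.float64(-0.0), np.float64(-0.004)]
[np.int64(2), np.int64(1), np.int64(19), np.float64(-0.002), np.float64(-0.0), np.float64(-0.004)]
[np.int64(2), np.int64(1), np.int64(19), np.float64(-0.002), np.float64(-0.0), np.float64(-0.004)]
[np.int64(2), np.int64(1), np.int64(19), np.float64(-0.002), np.float64(-0.0), np.float64(-0.004)]
```

>>> play_rows([
  [2,1,20,-0.002,0,-0.016,0],
  [2,1,30,-0.002,0,-0.016,0],
  [2,1,30,-0.002,0,-0.016,0],
  [2,0.5,30,-0.002,0,-0.016,0],
  [0,0,20,0,0,0,0],
])

```text
clock: 6.8
tcp_pos: [0.5693, 0.1952, 0.0645]
orientation: [2.179, 2.254, 0.003]
contact_force: [-0.6, -0.5, -0.9]
grip_width: 0.0856
```

Run:
```python
from h import *
plan(np.array([.563,.2054,.025]),.043,3)
```

```text
pos [0.5693 0.1952 0.0645] yawY 0.043 w [ 0.005  0.003 -0.009]
[np.int64(4), np.int64(-2), np.int64(13), np.float64(0.002), np.float64(0.001), np.float64(-0.003)]
[np.int64(4), np.int64(-2), np.int64(13), np.float64(0.002), np.float64(0.001), np.float64(-0.003)]
[np.int64(3), np.int64(-2), np.int64(13), np.float64(0.002), np.float64(0.001), np.float64(-0.003)]
```

>>> play_rows([
  [7,-3,6,0.002,0.001,-0.003,0],
  [4,-3,6,0.002,0.001,-0.003,0],
  [0,0,0,0,0,0,0],
])

```text
clock: 7.1
tcp_pos: [0.5617, 0.2006, 0.0489]
orientation: [2.183, 2.258, -0.011]
contact_force: [1.5, -0.3, 0.2]
grip_width: 0.0855
```

Run:
```python
from h import *
plan(np.array([.563,.2054,.025]),.043,3)
```

```text
pos [0.5617 0.2006 0.0489] yawY 0.043 w [-0.004  0.006 -0.009]
[np.int64(2), np.int64(1), np.int64(8), np.float64(-0.001), np.float64(0.002), np.float64(-0.003)]
[np.int64(2), np.int64(1), np.int64(8), np.float64(-0.001), np.float64(0.002), np.float64(-0.003)]
[np.int64(2), np.int64(0), np.int64(8), np.float64(-0.001), np.float64(0.002), np.float64(-0.003)]
```

>>> play_rows([
  [3,0,8,-0.001,0.002,-0.003,0],
  [3,0.5,8,-0.001,0.002,-0.003,0],
  [2,0.5,8,0,0,-0.003,0],
  [0,0,0,0,0,0,0],
])

```text
clock: 7.5
tcp_pos: [0.5646, 0.2097, 0.0257]
orientation: [2.172, 2.268, 0.003]
contact_force: [0.5, -0.3, 0.4]
grip_width: 0.0855
```

Run:
```python
from h import *
plan(np.array([.563,.2054,.025]),.043,2)
f=grab_frame("wrist"); cv2.imwrite("pics/w7.png",f["color"])
```

```text
pos [0.5646 0.2097 0.0257] yawY 0.043 w [ 0.003 -0.     0.   ]
[np.int64(-2), np.int64(-1), np.int64(0), np.float64(0.001), np.float64(-0.0), np.float64(0.0)]
[np.int64(-2), np.int64(-1), np.int64(0), np.float64(0.001), np.float64(-0.0), np.float64(0.0)]
```

View pics/w7.png

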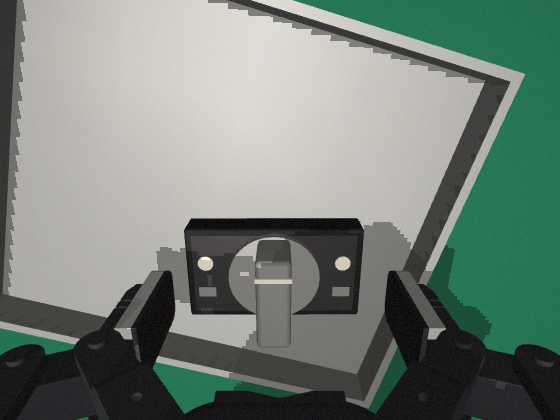

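>>> play_rows([
  [-3,-1.5,0,0.001,0,0,0],
  [-1,-0.5,0,0,0,0,0],
  [0,0,0,0,0,0,255],
  [0,0,0,0,0,0,255],
  [0,0,0,0,0,0,255],
], force=45)

```text
clock: 8.05
tcp_pos: [0.5636, 0.2052, 0.0271]
orientation: [2.172, 2.267, 0.005]
contact_force: [0.2, -0.1, -0.1]
grip_width: 0.0437
```

>>> play_rows([
  [0,0,0,0,0,0,255],
  [0,0,0,0,0,0,255],
  [0,0,0,0,0,0,255],
])

```text
clock: 8.35
tcp_pos: [0.5638, 0.2053, 0.0276]
orientation: [2.172, 2.266, 0.005]
contact_force: [-0.0, -0.1, -1.9]
grip_width: 0.0127
```

Run:
```python
from h import *
plan(np.array([.563,.2054,.025]),.043,1); print(r.get_obs()["grip_width"])
f=grab_frame("wrist"); cv2.imwrite("pics/w8.png",f["color"])
```

```text
pos [0.5638 0.2053 0.0276] yawY 0.043 w [ 0.004 -0.001 -0.   ]
[np.int64(0), np.int64(-1), np.int64(3), np.float64(0.004), np.float64(-0.001), np.float64(-0.0)]
0.012719762043272222
```

View pics/w8.png

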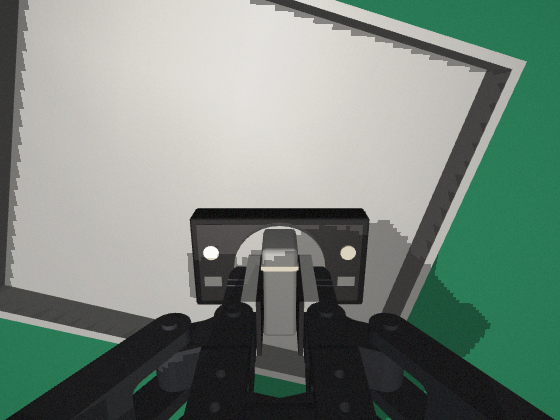

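>>> play_rows([
  [0,0,-10,0,0,0,255],
  [0,0,-20,0,0,0,255],
  [0,0,-35,0,0,0,255],
  [0,0,-40,0,0,0,255],
  [0,0,-35,0,0,-0.02,255],
], force=60)

```text
clock: 8.9
tcp_pos: [0.5589, 0.2034, 0.1679]
orientation: [-2.146, -2.289, 0.013]
contact_force: [0.6, 0.2, -1.0]
grip_width: 0.0126
```

Run:
```python
from h import *
plan(np.array([.54,-.30,.20]),.062,15)
f=grab_frame("wrist"); cv2.imwrite("pics/w9.png",f["color"])
```

```text
pos [0.5589 0.2034 0.1679] yawY 0.062 w [-0.009  0.003  0.002]
[np.int64(-33), np.int64(-3), np.int64(-2), np.float64(-0.001), np.float64(0.0), np.float64(0.0)]
[np.int64(-33), np.int64(-3), np.int64(-2), np.float64(-0.001), np.float64(0.0), np.float64(0.0)]
[np.int64(-33), np.int64(-3), np.int64(-2), np.float64(-0.001), np.float64(0.0), np.float64(0.0)]
[np.int64(-33), np.int64(-3), np.int64(-2), np.float64(-0.001), np.float64(0.0), np.float64(0.0)]
[np.int64(-33), np.int64(-3), np.int64(-2), np.float64(-0.001), np.float64(0.0), np.float64(0.0)]
[np.int64(-33), np.int64(-3), np.int64(-2), np.float64(-0.001), np.float64(0.0), np.float64(0.0)]
[np.int64(-33), np.int64(-3), np.int64(-2), np.float64(-0.001), np.float64(0.0), np.float64(0.0)]
[np.int64(-33), np.int64(-3), np.int64(-2), np.float64(-0.001), np.float64(0.0), np.float64(0.0)]
[np.int64(-33), np.int64(-3), np.int64(-2), np.float64(-0.001), np.float64(0.0), np.float64(0.0)]
[np.int64(-33), np.int64(-3), np.int64(-2), np.float64(-0.001), np.float64(0.0), np.float64(0.0)]
[np.int64(-33), np.int64(-3), np.int64(-2), np.float64(-0.001), np.float64(0.0), np.float64(0.0)]
[np.int64(-33), np.int64(-3), np.int64(-2), np.float64(-0.001), np.float64(0.0), np.float64(0.0)]
[np.int64(-33), np.int64(-3), np.int64(-2), np.float64(-0.001), np.float64(0.0), np.float64(0.0)]
[np.int64(-33), np.int64(-3), np.int64(-2), np.float64(-0.001), np.float64(0.0), np.float64(0.0)]
[np.int64(-33), np.int64(-3), np.int64(-2), np.float64(-0.001), np.float64(0.0), np.float64(0.0)]
```

View pics/w9.png

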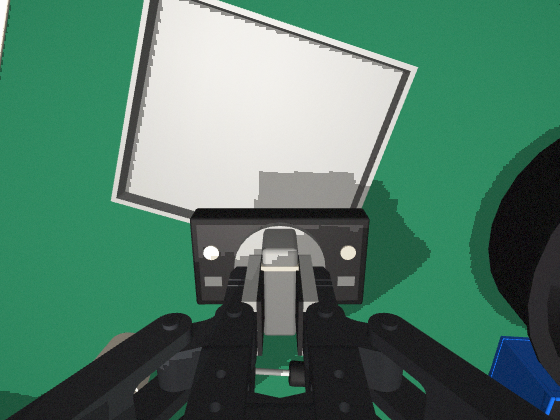

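The panel is held firmly and level in the jaws, with its block at about (280,255). I'll carry it to a viewpoint beside the cooker.

>>> play_rows([
  [-20,-2,-6,-0.002,0,0,255],
  [-33,-3,-6,-0.002,0,0,255],
  [-33,-3,-6,-0.002,0,0,255],
  [-36,-3,-6,-0.002,0,0,255],
  [-36,-3,-4,0,0,0,255],
])

```text
clock: 9.45
tcp_pos: [0.5584, 0.0505, 0.2083]
orientation: [2.127, 2.302, 0.023]
contact_force: [1.3, 0.1, -0.8]
grip_width: 0.0122
```

>>> play_rows([
  [-36,-3,-2,0,0,0,255],
  [-36,-3,-2,0,0,0,255],
  [-36,-3,-2,0,0,0,255],
  [-36,-3,-2,0,0,0,255],
  [-36,-3,-2,0,0,0,255],
])

```text
clock: 9.95
tcp_pos: [0.5557, -0.1369, 0.2202]
orientation: [2.124, 2.302, 0.025]
contact_force: [0.1, 0.4, -0.7]
grip_width: 0.0127
```

>>> play_rows([
  [-36,-3,-2,0,0,0,255],
  [-36,-3,-2,0,0,0,255],
  [-36,-3,-2,0,0,0,255],
  [-20,-3,-2,0,0,0,255],
  [-10,0,0,0,0,0,255],
])

```text
clock: 10.45
tcp_pos: [0.5516, -0.2859, 0.2293]
orientation: [2.13, 2.295, 0.022]
contact_force: [0.8, 0.2, -1.2]
grip_width: 0.0121
```

```bash
python3 - <<'E'
from h import *
plan(np.array([.54,-.30,.20]),.062,1)
E
python3 win.py 10 -.24
python3 - <<'E'
import pickle,cv2
f=pickle.load(open("wrist10.pkl","rb"))
cv2.imwrite("pics/c10.png",cv2.resize(f["color"][:320,100:460],None,fx=2.2,fy=1.85,interpolation=cv2.INTER_CUBIC))
E
```

```text
pos [ 0.5516 -0.2859  0.2293] yawY 0.062 w [ 0.017 -0.002  0.013]
[np.int64(-13), np.int64(-13), np.int64(29), np.float64(0.017), np.float64(-0.002), np.float64(0.013)]
scene [-0.2388  0.0641  0.0509] 2461 pocket 420 cap t [-0.0846  0.1012]
  angle deg 3.86 svd 3.88 T [-0.0362 -0.0352 -0.0013  0.0315  0.0324] S [-0.0227 -0.001   0.0218] 342
side [-0.1947  0.3385  0.0875] 1457 pocket 281 cap t [-0.1137  0.0849]
  angle deg 211.38 svd 32.63 T [-0.0355 -0.0318  0.0117  0.0552  0.0571] S [-0.0332 -0.0159  0.0324] 56
wrist [-0.2393  0.0658  0.0528] 30835 pocket 6957 cap t [-0.0869  0.096 ]
  angle deg 3.18 svd 3.23 T [-0.0356 -0.0339  0.0049  0.0436  0.0453] S [-0.0231  0.0007  0.023 ] 6703
```

View pics/wrist10.png

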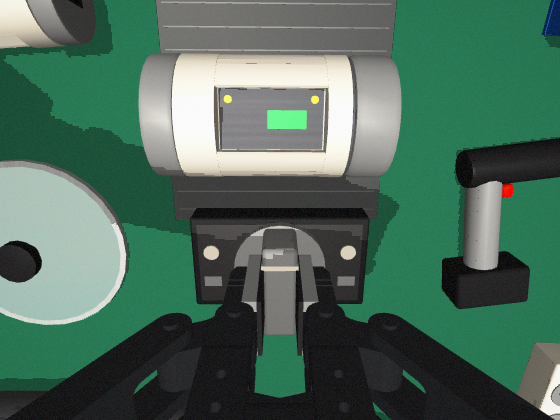

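Run:
```python
import pickle,cv2
f=pickle.load(open("wrist10.pkl","rb"))
cv2.imwrite("pics/c10a.png",cv2.resize(f["color"][200:312,180:380],None,fx=4,fy=4,interpolation=cv2.INTER_CUBIC))
cv2.imwrite("pics/c10b.png",cv2.resize(f["color"][70:170,190:350],None,fx=5,fy=5,interpolation=cv2.INTER_CUBIC))
```

```text
(no output)
```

View pics/c10a.png

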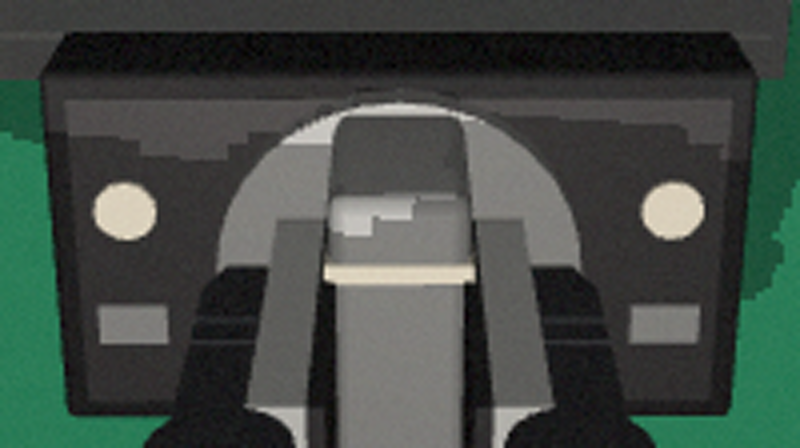

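View pics/c10b.png

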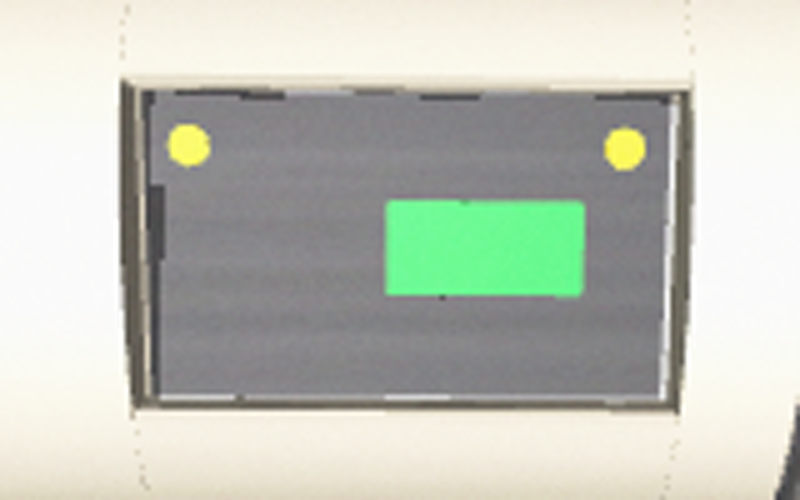

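Run:
```python
from h import *
import pickle
f=pickle.load(open("wrist10.pkl","rb"))
o=r.get_obs(); R=Rn.from_rotvec(o["orientation"]); p=o["tcp_pos"]
# transform frame into tool coords then cast to plane tool z = zt
def rayt(u,v,zt):
    K=f["K"];T=f["T"]; d=T[:3,:3]@np.array([(u-K[0,2])/K[0,0],-(v-K[1,2])/K[1,1],-1])
    d=R.inv().apply(d); c=R.inv().apply(T[:3,3]-p); return c+d*(zt-c[2])/d[2]
g=lambda a,b,z: rayt(180+a/4-.4,200+b/4-.4,z)
for zt in (-.0096,-.0106,.0096,.0106):
    Q=[g(*q,zt) for q in [(42,76),(755,76),(730,412),(72,412)]]
    w=np.linalg.norm(Q[0]-Q[1]),np.linalg.norm(Q[3]-Q[2]),np.linalg.norm(Q[0]-Q[3]); e=Q[1]-Q[0]; e2=Q[2]-Q[3]
    print(zt,np.mean(Q,0).round(4),np.round(w,4),"yaw(tool)",np.arctan2(-e[0],e[1]).round(4),np.arctan2(-e2[0],e2[1]).round(4))
h=lambda a,b,z: ray(f,190+a/5-.4,70+b/5-.4,z)
nn=np.array([1,.0655,0]);nn/=np.linalg.norm(nn)
Q=[h(*q,.0818) for q in [(150,92),(670,96),(660,397),(162,397)]]
for q in Q: print(q.round(4))
print("win floor c",np.mean(Q,0).round(4),[np.linalg.norm(Q[i]-Q[j]).round(4) for i,j in((0,1),(3,2),(0,3),(1,2))], [np.arctan2(*(Q[j]-Q[i])[1::-1]).round(4) for i,j in((0,1),(3,2))])
Q=[h(*q,.0948) for q in [(122,80),(692,85),(680,410),(134,408)]]
print("win rim c",np.mean(Q,0).round(4),[np.linalg.norm(Q[i]-Q[j]).round(4) for i,j in((0,1),(3,2),(0,3),(1,2))], [np.arctan2(*(Q[j]-Q[i])[1::-1]).round(4) for i,j in((0,1),(3,2))])
```

```text
-0.0096 [ 0.0072 -0.     -0.0096] [0.0689 0.069  0.0379] yaw(tool) 0.0016 0.0015
-0.0106 [ 0.0077 -0.     -0.0106] [0.0684 0.0685 0.0377] yaw(tool) 0.0016 0.0015
0.0096 [-0.0033 -0.      0.0096] [0.0788 0.079  0.0434] yaw(tool) 0.0016 0.0015
0.0106 [-0.0038 -0.      0.0106] [0.0794 0.0795 0.0437] yaw(tool) 0.0016 0.0015
[ 0.5048 -0.2174  0.0818]
[ 0.5827 -0.2121  0.0818]
[ 0.5863 -0.2577  0.0818]
[ 0.5078 -0.2634  0.0818]
win floor c [ 0.5454 -0.2376  0.0818] [np.float64(0.078), np.float64(0.0787), np.float64(0.0461), np.float64(0.0457)] [np.float64(0.0674), np.float64(0.0721)]
win rim c [ 0.5448 -0.2363  0.0948] [np.float64(0.0815), np.float64(0.0825), np.float64(0.0473), np.float64(0.0472)] [np.float64(0.0665), np.float64(0.0682)]
```

```bash
cat >> h.py <<'E'
def plan2(F,axyaw,ang,h,n,off=(-.0035,0,.0236)):
    nn=np.array([np.cos(axyaw),np.sin(axyaw),0]); lat=np.array([-nn[1],nn[0],0])
    nrm=lat*np.sin(ang)+np.array([0,0,np.cos(ang)]); z=-nrm; y=nn; x=np.cross(y,z)
    G=Rn.from_matrix(np.c_[x,y,z]); t=np.array(F)-G.apply(off)+nrm*h
    o=r.get_obs(); R=Rn.from_rotvec(o["orientation"]); p=o["tcp_pos"].copy(); w=(R.inv()*G).as_rotvec()
    print("pos",p.round(4),"target",t.round(4),"err tool mm",(R.inv().apply(t-p)*1000).round(1),"w",w.round(3),"F",o["contact_force"].round(1),"M",o["moment"].round(2),o["clock"])
    for i in range(n):
        d=R.inv().apply((t-p)/(n-i))*1000; p=p+R.apply(d/1000); R=R*Rn.from_rotvec(w/n)
        print([*(float(v) for v in d.round(1)),*(float(v) for v in (w/n).round(3))])
E
python3 - <<'E'
from h import *
plan2((.545,-.2374,.0818),.066,.056,.035,3)
E
```

```text
pos [ 0.5522 -0.2829  0.2289] target [ 0.5446 -0.2306  0.1401] err tool mm [52.5 -5.2 88.9] w [ 0.018 -0.059  0.011] F [ 0.3  0.9 -0.3] M [-0.01  0.02  0.03] 10.6
[17.5, -1.7, 29.6, 0.006, -0.02, 0.004]
[18.1, -1.6, 29.3, 0.006, -0.02, 0.004]
[18.6, -1.5, 28.9, 0.006, -0.02, 0.004]
```

>>> play_rows([
  [17,-1.5,20,0.006,-0.02,0.004,255],
  [18,-1.5,22,0.006,-0.02,0.004,255],
  [14,-1.5,20,0.006,-0.02,0.004,255],
  [2,0,10,0,0,0,255],
  [0,0,0,0,0,0,255],
])

```text
clock: 11.1
tcp_pos: [0.547, -0.2224, 0.1552]
orientation: [2.106, 2.273, -0.055]
contact_force: [-0.2, -0.4, -0.7]
grip_width: 0.0122
```

Run:
```python
from h import *
plan2((.545,-.2374,.0818),.066,.056,.035,2)
```

```text
pos [ 0.547  -0.2224  0.1552] target [ 0.5446 -0.2306  0.1401] err tool mm [-7.2 -3.1 15.5] w [ 0.003 -0.001  0.01 ] F [-0.2 -0.4 -0.7] M [ 0.08  0.01 -0.01] 11.1
[-3.6, -1.6, 7.7, 0.002, -0.0, 0.005]
[-3.6, -1.5, 7.7, 0.002, -0.0, 0.005]
```

>>> play_rows([
  [-4,-1.5,7,0.002,0,0.005,255],
  [-3,-1.5,6,0.002,0,0.005,255],
  [0,0,0,0,0,0,255],
])

```text
clock: 11.4
tcp_pos: [0.5459, -0.2321, 0.1436]
orientation: [2.119, 2.261, -0.057]
contact_force: [0.3, -0.2, -0.7]
grip_width: 0.0124
```

Run:
```python
from h import *
plan2((.545,-.2374,.0818),.066,.056,.035,2)
for n in ["wrist","side","scene"]:
    f=grab_frame(n); import pickle; pickle.dump(f,open(n+"11.pkl","wb"))
    c=f["color"]
    if n=="side": c=cv2.resize(c[120:220,200:330],None,fx=5,fy=5,interpolation=2)
    if n=="scene": c=cv2.resize(c[200:320,130:270],None,fx=5,fy=5,interpolation=2)
    cv2.imwrite(f"pics/{n}11.png",c)
```

```text
pos [ 0.5459 -0.2321  0.1436] target [ 0.5446 -0.2306  0.1401] err tool mm [ 1.8 -1.3  3.4] w [ 0.002 -0.    -0.001] F [ 0.3 -0.2 -0.7] M [0.11 0.05 0.04] 11.4
[0.9, -0.7, 1.7, 0.001, -0.0, -0.001]
[0.9, -0.6, 1.7, 0.001, -0.0, -0.001]
```

View pics/wrist11.png

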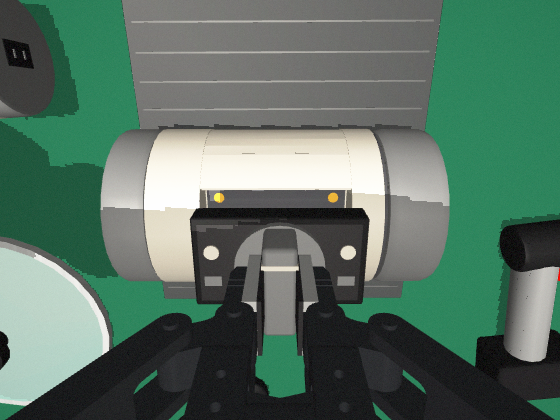

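View pics/side11.png

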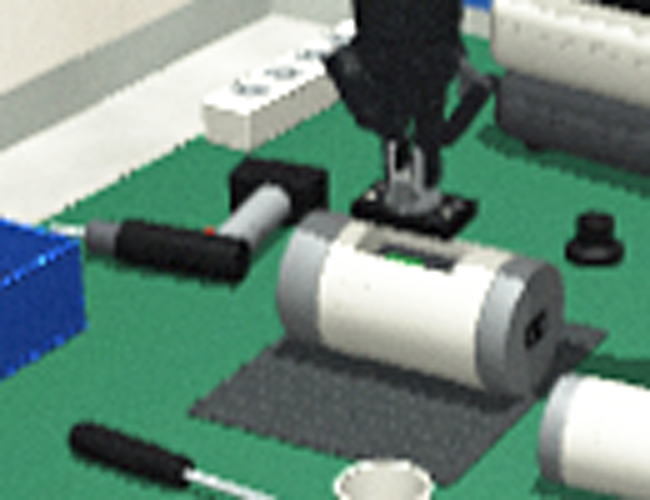

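View pics/scene11.png

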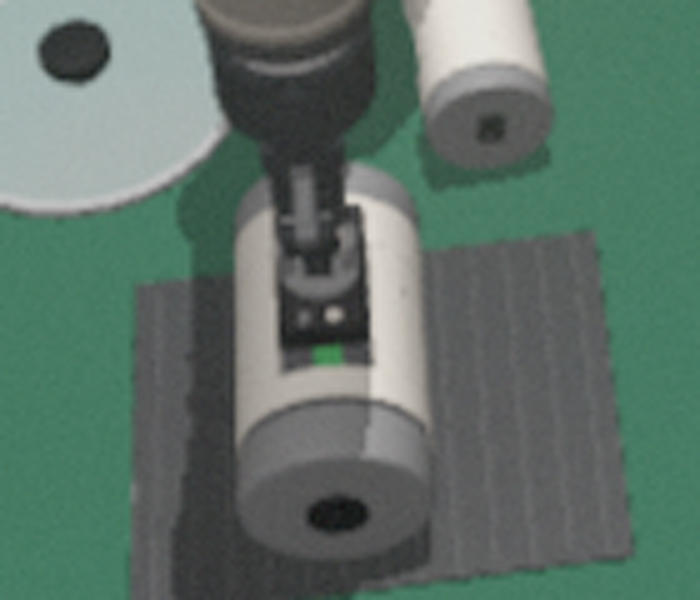

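Run:
```python
from h import *
import pickle
f=pickle.load(open("wrist11.pkl","rb"))
o=r.get_obs(); R=Rn.from_rotvec(o["orientation"]); p=o["tcp_pos"]
def rayt(u,v,zt):
    K=f["K"];T=f["T"]; d=T[:3,:3]@np.array([(u-K[0,2])/K[0,0],-(v-K[1,2])/K[1,1],-1])
    d=R.inv().apply(d); c=R.inv().apply(T[:3,3]-p); return c+d*(zt-c[2])/d[2]
a=rayt(197,208.2,.0236);b=rayt(364,208.2,.0236); print(a,b,"len",b[1]-a[1])
a=rayt(190.3,218.6,.0106);b=rayt(368.3,218.6,.0106); print(a,b,"len",b[1]-a[1])
c=f["color"][175:225,180:380]; cv2.imwrite("pics/c11.png",cv2.resize(c,None,fx=4,fy=8,interpolation=2))
```

```text
[ 0.01994811 -0.03933009  0.0236    ] [0.01998479 0.04015096 0.0236    ] len 0.07948105011215736
[ 0.01983564 -0.03955223  0.0106    ] [0.0198752  0.03927316 0.0106    ] len 0.07882538416382938
```

View pics/c11.png

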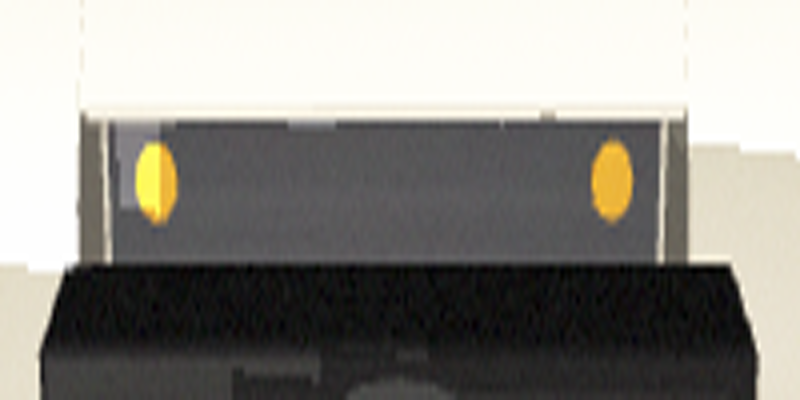

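Run:
```python
from h import *
import pickle
f=pickle.load(open("wrist11.pkl","rb"))
o=r.get_obs(); R=Rn.from_rotvec(o["orientation"]); p=o["tcp_pos"]
def rayt(u,v,zt):
    K=f["K"];T=f["T"]; d=T[:3,:3]@np.array([(u-K[0,2])/K[0,0],-(v-K[1,2])/K[1,1],-1])
    d=R.inv().apply(d); c=R.inv().apply(T[:3,3]-p); return c+d*(zt-c[2])/d[2]
for u,v in ((199.5,188.3),(351.7,188.3)): print(rayt(u,v,.0476))
for u,v in ((207,190.2),(345,190.2)): print("floor",rayt(u,v,.062))
```

```text
[ 0.02244    -0.04289901  0.0476    ]
[0.02247146 0.03853973 0.0476    ]
floor [ 0.01684206 -0.04191925  0.062     ]
floor [0.01687336 0.03766544 0.062     ]
```

>>> play_rows([
  [0.8,-2,5,0,0,0,255],
  [0,0,5,0,0,0,255],
  [0,0,4,0,0,0,255],
  [0,0,0,0,0,0,255],
])

```text
clock: 11.95
tcp_pos: [0.5447, -0.232, 0.1298]
orientation: [2.118, 2.26, -0.055]
contact_force: [0.1, -0.1, -1.5]
grip_width: 0.0123
```

```bash
cat > chk.py <<'E'
from h import *
import pickle,sys
n=sys.argv[1]
plan2((.545,-.2374,.0818),.066,.056,0,1,(-.003,0,.0236))
f=grab_frame("wrist"); pickle.dump(f,open(f"wrist{n}.pkl","wb"))
cv2.imwrite(f"pics/c{n}.png",cv2.resize(f["color"][150:310,160:400],None,fx=3.3,fy=3.3,interpolation=2))
f=grab_frame("side"); cv2.imwrite(f"pics/s{n}.png",cv2.resize(f["color"][130:210,220:330],None,fx=6,fy=6,interpolation=2))
E
python3 chk.py 12
```

```text
pos [ 0.5447 -0.232   0.1298] target [ 0.5447 -0.2331  0.1052] err tool mm [ 0.3 -0.1 24.6] w [ 0.004  0.    -0.001] F [ 0.1 -0.1 -1.5] M [0.07 0.01 0.05] 11.95
[0.3, -0.1, 24.6, 0.004, 0.0, -0.001]
```

View pics/c12.png

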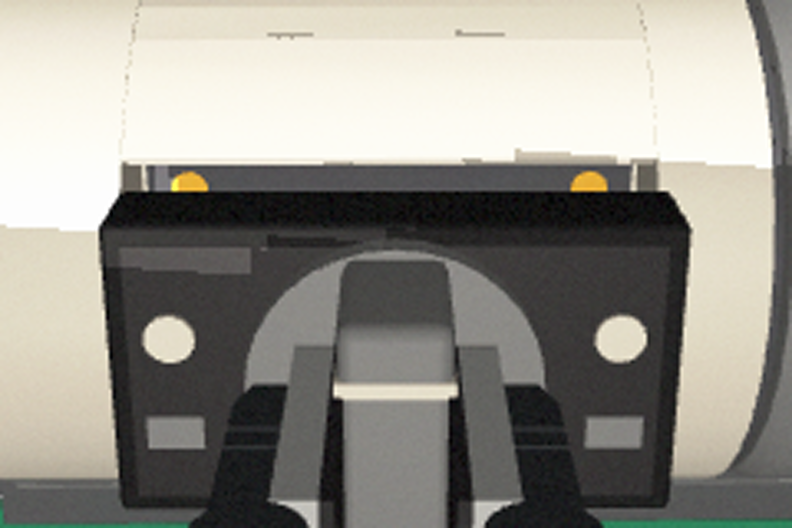

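```bash
cat > edge.py <<'E'
from h import *
import pickle,sys
n,u0,u1,v,h=sys.argv[1],*map(float,sys.argv[2:])
f=pickle.load(open(f"wrist{n}.pkl","rb"))
o=r.get_obs(); R=Rn.from_rotvec(o["orientation"]); p=o["tcp_pos"]
def rayt(u,v,zt):
    K=f["K"];T=f["T"]; d=T[:3,:3]@np.array([(u-K[0,2])/K[0,0],-(v-K[1,2])/K[1,1],-1])
    d=R.inv().apply(d); c=R.inv().apply(T[:3,3]-p); return c+d*(zt-c[2])/d[2]
g=lambda a,b,z: rayt(160+a/3.3-.35,150+b/3.3-.35,z)
z=.0236+h-.0144
a,b=g(u0,v,z),g(u1,v,z); print(a,b,"mid y",(a[1]+b[1])/2,"x-24.8",(a[0]+b[0])/2-.0248,"len",b[1]-a[1])
E
python3 edge.py 12 121 657 162 .0246
```

```text
[ 0.0218722  -0.04159524  0.0338    ] [0.02196333 0.03984842 0.0338    ] mid y -0.0008734147983037559 x-24.8 -0.002882233335838324 len 0.08144365961710959
```

>>> play_rows([
  [0,-1,1,0.002,0,0,255],
  [0,0,2,0,0,0,255],
  [0,0,2,0,0,0,255],
  [0,0,2,0,0,0,255],
])

```text
clock: 12.45
tcp_pos: [0.5447, -0.2325, 0.1235]
orientation: [2.117, 2.26, -0.056]
contact_force: [-0.0, -0.8, -0.3]
grip_width: 0.0123
```

```bash
python3 chk.py 13
```

```text
pos [ 0.5447 -0.2325  0.1235] target [ 0.5447 -0.2331  0.1052] err tool mm [ 0.4 -0.1 18.3] w [ 0.004  0.001 -0.001] F [-0.  -0.8 -0.3] M [ 0.04 -0.01 -0.  ] 12.45
[0.4, -0.1, 18.3, 0.004, 0.001, -0.001]
```

View pics/c13.png

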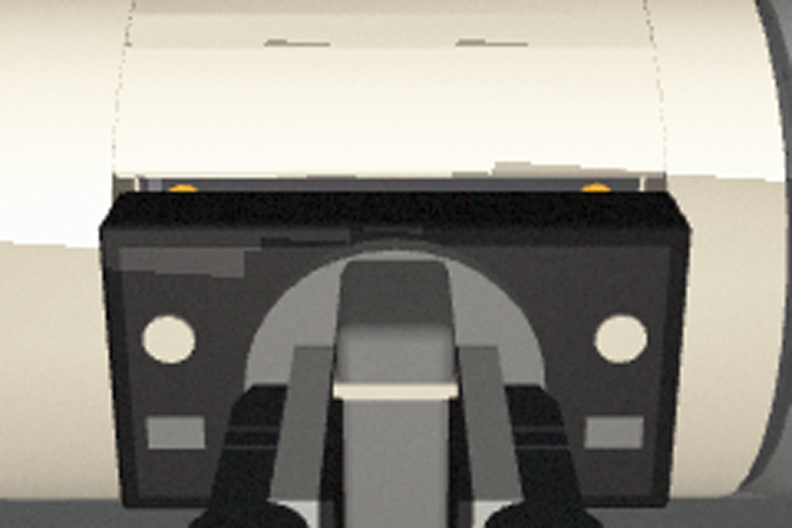

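```bash
python3 edge.py 13 113 665 175 .0183
```

```text
[ 0.02155321 -0.04086351  0.0275    ] [0.02160101 0.04068433 0.0275    ] mid y -8.959206664745784e-05 x-24.8 -0.00322288744172268 len 0.08154783424088914
```

>>> play_rows([
  [0,0,2.5,0.002,0,0,255],
  [0,0,2.5,0,0,0,255],
  [0,0,2.5,0,0,0,255],
])

```text
clock: 12.85
tcp_pos: [0.5448, -0.2329, 0.1156]
orientation: [2.118, 2.26, -0.058]
contact_force: [0.3, 0.5, -1.5]
grip_width: 0.0124
```

```bash
python3 chk.py 14
```

```text
pos [ 0.5448 -0.2329  0.1156] target [ 0.5447 -0.2331  0.1052] err tool mm [ 0.4 -0.1 10.4] w [ 0.002  0.001 -0.001] F [ 0.3  0.5 -1.5] M [0.11 0.04 0.01] 12.85
[0.4, -0.1, 10.4, 0.002, 0.001, -0.001]
```

View pics/c14.png

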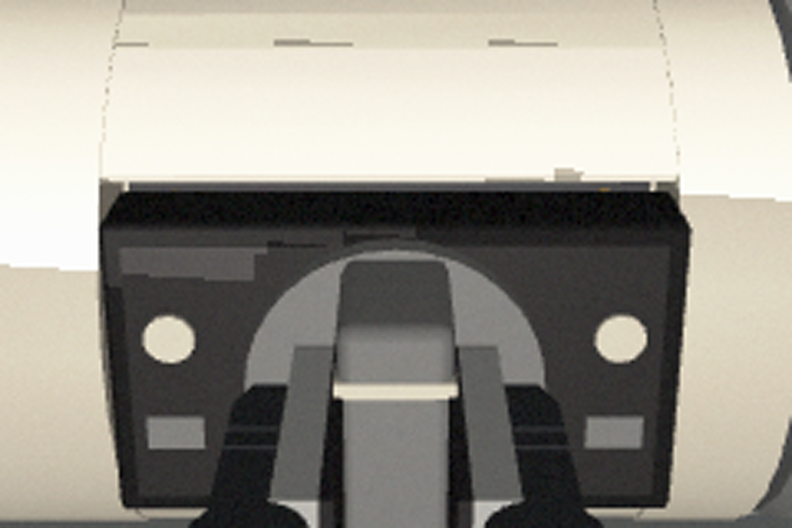

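View pics/s14.png

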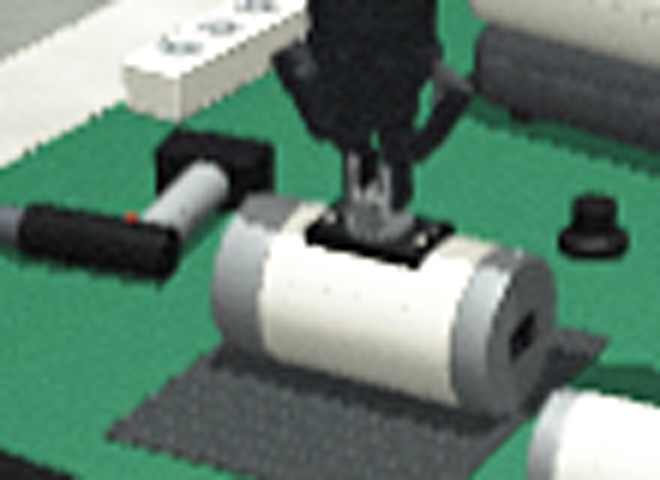

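```bash
python3 edge.py 14 101 679 181 .0104
```

```text
[ 0.02341817 -0.04064304  0.0196    ] [0.02346487 0.04094553 0.0196    ] mid y 0.0001512438551672518 x-24.8 -0.0013584823327111098 len 0.08158857091049987
```

>>> play_rows([
  [0,0,2.5,0,0,0,255],
  [0,0,2.5,0,0,0,255],
  [0,0,2.5,0,0,0,255],
])

```text
clock: 13.25
tcp_pos: [0.5447, -0.2333, 0.1076]
orientation: [2.118, 2.261, -0.058]
contact_force: [-0.5, 1.7, -0.9]
grip_width: 0.0127
```

```bash
python3 chk.py 15
```

```text
pos [ 0.5447 -0.2333  0.1076] target [ 0.5447 -0.2331  0.1052] err tool mm [0.4 0.  2.3] w [ 0.002  0.001 -0.001] F [-0.5  1.7 -0.9] M [ 0.05  0.03 -0.01] 13.25
[0.4, 0.0, 2.3, 0.002, 0.001, -0.001]
```

View pics/c15.png

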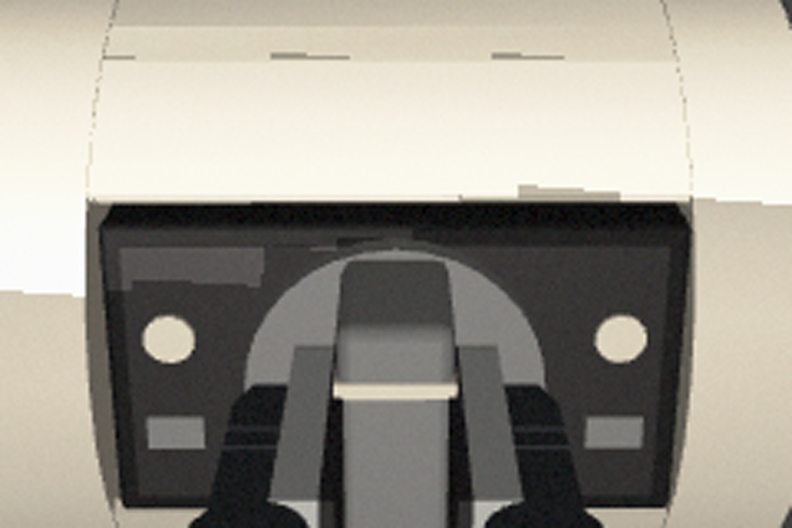

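>>> play_rows([
  [0,0,2,0,0,0,255],
  [0,0,2,0,0,0,255],
  [0,0,2,0,0,0,255],
])

```text
clock: 13.65
tcp_pos: [0.5449, -0.2356, 0.1054]
orientation: [2.118, 2.257, -0.063]
contact_force: [-7.9, 2.7, 19.1]
grip_width: 0.0123
```

```bash
python3 chk.py 16
```

```text
pos [ 0.5449 -0.2356  0.1054] target [ 0.5447 -0.2331  0.1052] err tool mm [ 2.5 -0.   0. ] w [ 0.001  0.005 -0.002] F [-7.9  2.7 19.1] M [ 0.78  1.75 -0.07] 13.65
[2.5, -0.0, 0.0, 0.001, 0.005, -0.002]
```

View pics/c16.png

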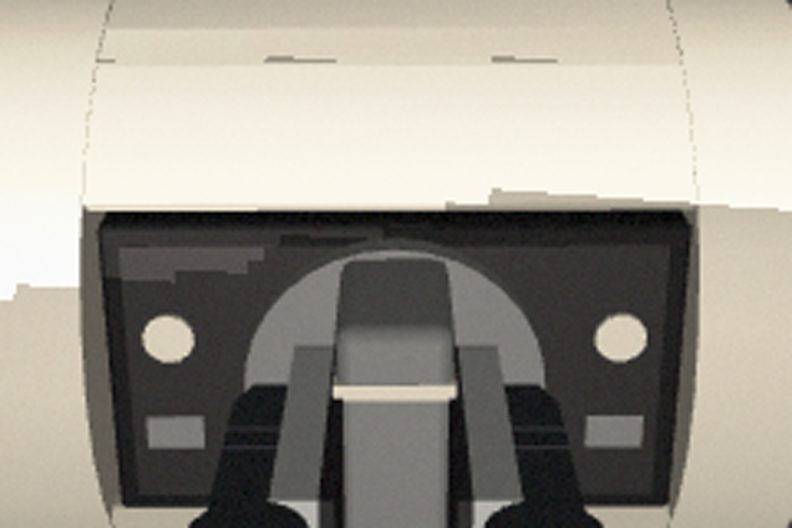

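```bash
cat > home.py <<'E'
from fit import *
import pickle,sys
f=grab_frame("wrist") if len(sys.argv)<2 else pickle.load(open(sys.argv[1],"rb"))
P=cloud(f); c=f["color"].astype(int)
m=(f["depth"]>0)&(abs(P[...,1]+.24)<.06)&(P[...,0]>.44)&(P[...,0]<.65)&(P[...,2]>.03)&(P[...,2]<.13)
white=(c.min(-1)>150)
p=P[m&white&((abs(P[...,0]-.545)>.045)|(abs(P[...,1]+.24)>.03))]
q,rs=fit(p); p=p[abs(rs)<.004]; q,rs=fit(p); print("axis",q.round(4),len(p),abs(rs).mean())
def rad(pt):
    nn=np.array([1,q[1],0])/np.hypot(1,q[1]); d=pt-np.array([.54,q[0],q[2]]); t=d@nn; lat=np.array([-nn[1],nn[0],0]); return t,d@lat,d[...,2]
dark=m&(c.max(-1)<75)
for nm,(u0,u1,v0,v1) in dict(left=(200,222,262,274),right=(338,360,262,274),leftlow=(197,225,284,300),rightlow=(336,362,284,300),topL=(200,230,222,232),topR=(330,360,222,232)).items():
    s=np.zeros_like(m); s[v0:v1,u0:u1]=1; s&=dark
    if s.sum()<10: print(nm,s.sum());continue
    t,y,z=rad(P[s]); print(nm,s.sum(),"t",t.mean().round(4),"y",y.mean().round(4),"h",np.median(z).round(4))
s=dark.copy(); s[:222]=0; s[302:]=0; s[:,:195]=0; s[:,365:]=0
t,y,z=rad(P[s]); k=(abs(z-np.median(z))<.004)
co,*_=np.linalg.lstsq(np.c_[t[k],y[k],np.ones(k.sum())],z[k],rcond=None); print("plane dz/dt,dz/dy,h0",co.round(4),k.sum())
E
python3 home.py
```

```text
axis [-0.1797  0.0895  0.1307] 16435 0.001654541719022061
left 263 t -0.0314 y -0.0589 h -0.034
right 264 t 0.0322 y -0.0605 h -0.034
leftlow 410 t -0.0327 y -0.072 h -0.0333
rightlow 381 t 0.0329 y -0.0737 h -0.0334
topL 89 t -0.0278 y -0.0369 h -0.0354
topR 300 t 0.0297 y -0.0399 h -0.0352
plane dz/dt,dz/dy,h0 [-0.0017 -0.0472 -0.0369] 5815
```

```bash
sed -i 's/\[-.16,0,.053\]/[-.24,.065,.053]/' fit.py; python3 home.py; sed -n 1,3p home.py >/dev/null
```

```text
axis [-0.2396  0.065   0.0531] 29710 0.0004609363531256269
left 263 t -0.0261 y 0.0002 h 0.0436
right 264 t 0.0376 y 0.0 h 0.0436
leftlow 411 t -0.027 y -0.013 h 0.0442
rightlow 383 t 0.0385 y -0.0131 h 0.0442
topL 89 t -0.023 y 0.0222 h 0.042
topR 300 t 0.0346 y 0.0206 h 0.0424
plane dz/dt,dz/dy,h0 [-0.0007 -0.0478  0.0435] 5825
```

>>> play_rows([
  [0,-0.5,1.5,0,0,0,255],
  [0,-0.5,2,0,0,0,255],
])

```text
clock: 14.05
tcp_pos: [0.5449, -0.2352, 0.1054]
orientation: [2.116, 2.256, -0.062]
contact_force: [-5.6, 1.8, 18.4]
grip_width: 0.0126
```

```bash
python3 home.py; python3 -c "
from h import *
o=r.get_obs();print(o['tcp_pos'],o['contact_force'],o['moment'],o['clock'])"
```

```text
axis [-0.2396  0.0649  0.0531] 29925 0.00045508792238724174
left 264 t -0.0261 y 0.0001 h 0.0436
right 262 t 0.0376 y -0.0 h 0.0435
leftlow 410 t -0.027 y -0.013 h 0.0443
rightlow 380 t 0.0386 y -0.0132 h 0.0443
topL 90 t -0.023 y 0.0222 h 0.0421
topR 300 t 0.0346 y 0.0205 h 0.0423
plane dz/dt,dz/dy,h0 [-0.0006 -0.048   0.0435] 5843
[ 0.54482612 -0.23513595  0.10538189] [-5.22823282  2.36126895 14.29616852] [ 0.51481745  1.20789299 -0.01886599] 14.1
```

>>> play_rows([
  [0,0,0,0,0,0,255],
  [0,0,0,0,0,0,170],
  [0,0,0,0,0,0,170],
  [0,0,0,0,0,0,170],
])

```text
clock: 14.5
tcp_pos: [0.5454, -0.2352, 0.1062]
orientation: [2.115, 2.255, -0.062]
contact_force: [-0.2, 0.2, -0.3]
grip_width: 0.0284
```

```bash
python3 chk.py 17; python3 home.py
```

```text
pos [ 0.5454 -0.2352  0.1062] target [ 0.5447 -0.2331  0.1052] err tool mm [ 2.2 -0.5  0.9] w [ 0.005  0.007 -0.002] F [-0.2  0.2 -0.3] M [ 0.02 -0.01 -0.03] 14.5
[2.2, -0.5, 0.9, 0.005, 0.007, -0.002]
axis [-0.2397  0.0652  0.0531] 29516 0.0004594606890860157
left 262 t -0.025 y 0.0026 h 0.0437
right 264 t 0.0373 y 0.0024 h 0.0436
leftlow 208 t -0.0255 y -0.0012 h 0.0451
rightlow 190 t 0.0373 y -0.0006 h 0.0724
topL 73 t -0.0234 y 0.0215 h 0.0422
topR 300 t 0.0352 y 0.0202 h 0.0423
plane dz/dt,dz/dy,h0 [-0.001  -0.0404  0.0434] 4558
```

View pics/c17.png

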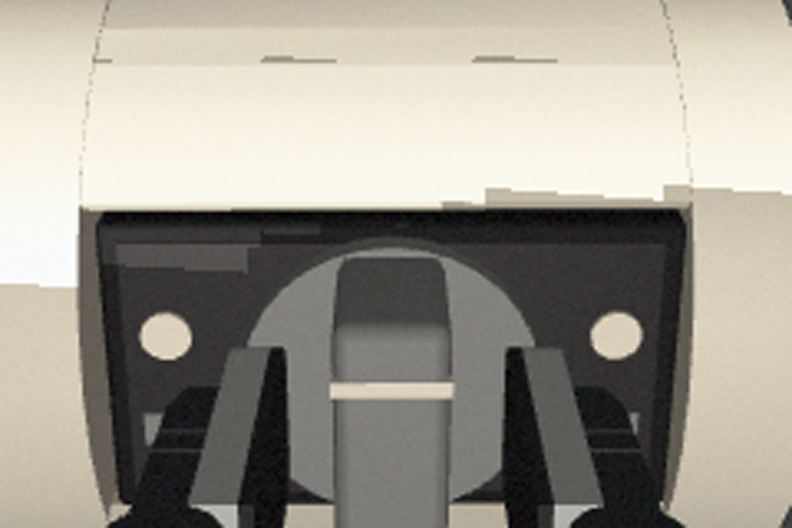

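The jaws are clear of the knob and the panel stayed seated, so I'll retreat upward along the tool axis.

>>> play_rows([
  [0,0,-8,0,0,0,170],
  [0,0,-15,0,0,0,170],
  [0,0,-25,0,0,0,170],
  [0,0,-30,0,0,0,170],
  [-20,0,-30,0,0,0,170],
])

```text
clock: 15.15
tcp_pos: [0.5436, -0.2443, 0.2179]
orientation: [2.115, 2.267, -0.064]
contact_force: [0.9, -0.5, -0.8]
grip_width: 0.0283
```

>>> play_rows([
  [-25,0,-10,0,0,0,170],
  [-25,0,0,0,0,0,170],
  [-10,0,0,0,0,0,170],
  [0,0,0,0,0,0,170],
])

```text
clock: 15.55
tcp_pos: [0.5513, -0.3071, 0.2437]
orientation: [2.106, 2.255, -0.057]
contact_force: [0.5, 0.7, 0.0]
grip_width: 0.0284
```

```bash
cat > fin.py <<'E'
from fit import *
import pickle,sys
n=sys.argv[1]
f=grab_frame("wrist"); pickle.dump(f,open(f"wrist{n}.pkl","wb")); cv2.imwrite(f"pics/wrist{n}.png",f["color"])
g=grab_frame("scene"); cv2.imwrite(f"pics/scene{n}.png",g["color"])
P=cloud(f); c=f["color"].astype(int)
m=(f["depth"]>0)&(abs(P[...,1]+.24)<.06)&(P[...,0]>.44)&(P[...,0]<.65)&(P[...,2]>.03)&(P[...,2]<.14)
p=P[m&(c.min(-1)>150)&((abs(P[...,0]-.545)>.045))]
q,rs=fit(p); p=p[abs(rs)<.004]; q,rs=fit(p); print("axis",q.round(4),len(p),abs(rs).mean())
nn=np.array([1,q[1],0])/np.hypot(1,q[1]); lat=np.array([-nn[1],nn[0],0]); d=P-np.array([.54,q[0],q[2]]); t=d@nn;y=d@lat;z=d[...,2]
s=m&(c.max(-1)<100)&(abs(t-.005)<.036)&(abs(y)<.019)&(abs(z-.043)<.004)
co,*_=np.linalg.lstsq(np.c_[t[s],y[s],np.ones(s.sum())],z[s],rcond=None); res=z[s]-np.c_[t[s],y[s],np.ones(s.sum())]@co
print("plane slope deg",np.degrees(co[:2]).round(2),"h at t=.005",(co[2]+.005*co[0]).round(4),s.sum(),res.std())
s=m&(c.max(-1)<110)&(z<.05)&(abs(t)<.06)&(abs(y)<.03); print("panel dark t",np.percentile(t[s],[1,99]).round(4),"y",np.percentile(y[s],[1,99]).round(4))
print(r.get_obs()["contact_force"],r.get_obs()["tcp_pos"])
E
python3 fin.py 20
```

```text
axis [-0.2395  0.066   0.0529] 12288 0.000538887734733018
plane slope deg [ 0.05 -2.61] h at t=.005 0.0436 221 0.0007741134143325755
panel dark t [-0.0361  0.0456] y [-0.0213  0.0253]
[ 0.46254627  0.64003182 -0.11786997] [ 0.55127465 -0.30514866  0.2429713 ]
```

View pics/wrist20.png

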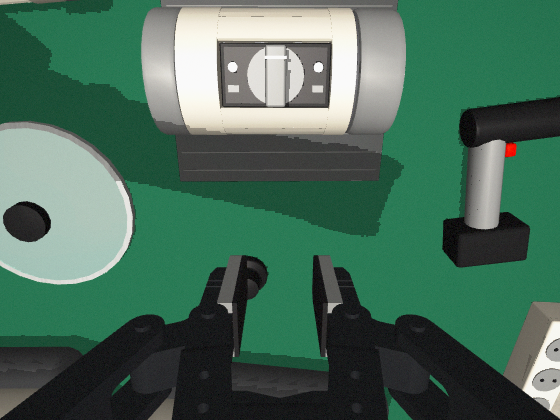

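View pics/scene20.png

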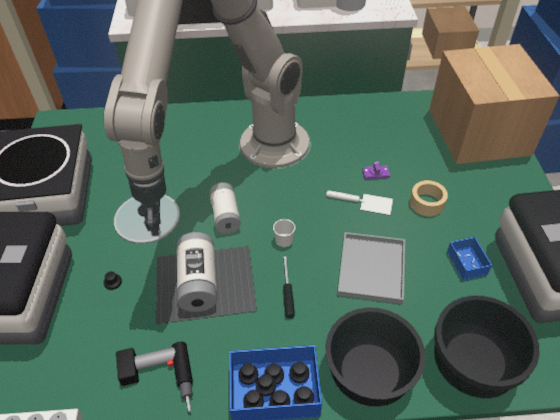

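```bash
python3 - <<'E'
from fit import *
import pickle
f=pickle.load(open("wrist10.pkl","rb")); P=cloud(f); c=f["color"].astype(int)
m=(f["depth"]>0)&(abs(P[...,1]+.24)<.06)&(P[...,0]>.44)&(P[...,0]<.65)&(P[...,2]>.03)&(P[...,2]<.14)
p=P[m&(c.min(-1)>150)&((abs(P[...,0]-.545)>.045))]
q,rs=fit(p); p=p[abs(rs)<.004]; q,rs=fit(p); nn=np.array([1,q[1],0])/np.hypot(1,q[1]); lat=np.array([-nn[1],nn[0],0]); d=P-np.array([.54,q[0],q[2]]); t=d@nn;y=d@lat;z=d[...,2]
s=m&(abs(t-.005)<.036)&(abs(y-.0016)<.019)&(abs(z-.029)<.006)
co,*_=np.linalg.lstsq(np.c_[t[s],y[s],np.ones(s.sum())],z[s],rcond=None); print(q,np.degrees(co[:2]),co[2]+.005*co[0],s.sum())
E
python3 fin.py 21
```

```text
[-0.23932106  0.06583294  0.05296084] [ 0.03683072 -3.07418871] 0.029691459568129814 4734
axis [-0.2394  0.0658  0.053 ] 12239 0.0005384412112714419
plane slope deg [ 0.03 -2.49] h at t=.005 0.0437 200 0.0008593540676292963
panel dark t [-0.0361  0.0457] y [-0.021   0.0252]
[-0.74600155  0.04618955 -0.47527347] [ 0.55130743 -0.3041959   0.24238671]
```

```bash
python3 -c "
from bench import r
print(r.hand_in())"
```

```text
the job is handed in; nothing more can be done
None
```

I rolled the cooker about 70 mm to the −y side by pushing on its lid rim. It coasted the last part and came to rest with the window about 3° from up. I then took the panel out of the tray by its knob and lowered it into the window with the tool tilted to match. I pressed to about 19 N until it stopped, opened the jaws and backed away. The job was handed in at about 16 s on the clock.

**Final checks (wrist depth):**
- **Seating:** the panel's top is 14.0 mm above the window floor I measured before insertion, which matches its thickness, so it is fully home.
- **Flatness:** the panel is flat to about 0.1° along the drum. Across the drum it lies within about 0.6° of the earlier window slope, and everything is about 2.5–3° from up.
- **At rest:** two successive looks gave the same cooker position to 0.1 mm. The contact force was near zero.
- **Other things:** by eye in the last scene picture they are where they were; I did not measure them.

**Checks that disagreed or failed:**
- The drum-fit heights read about 0.6 mm high for both the floor and the panel top. I took this as a shared bias.
- The side camera's drum fit gave wrong values after the roll, so I ignored it.

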